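# Shut the tester drawer and start its thumbscrew

## Task

The circuit board is already loaded in the tester's drawer: push the drawer fully home. Then catch the thread of the T-bar thumbscrew on top of the tester: turn it backward (counter-clockwise seen from above) until you notice it drop at the thread start, then turn it forward (clockwise) about one full turn from there, just started and not tightened, and finish with the fingers still gripping its bar and the drawer shut. Leave the black knob as it is set and the loose parts where they lie.

Things in the scene. Friction and masses are not known exactly. Their poses are not given: they have to be found in the camera images.
- tester: Cream-enamelled signal tester, a box 160 mm deep (its x) by 220 mm wide (its y) by 70 mm high, fixed to the bench; place and yaw vary. Origin: centre of its underside; x points from its drawer front to its back (roughly away from the robot), z up. On its flat top: the thumbscrew over its boss at x +5, y +50 mm, and a black fluted knob at x -20, y -60 mm. A loose jack lies on top towards the back.
- drawer (a joint): How far the drawer stands open, in m: 0 is fully home (against a stop); it starts 35 to 60 mm open. It slides along the tester's x axis, opening towards -x, with about 1.5 N of friction, and stays where it is left. No handle: push on its front.
- drawer_face (a point): Centre of the outer face of the drawer's front panel, 34 mm above the bench; the panel is 152 mm wide, 42 mm high and 12 mm thick, from 13 to 55 mm above the bench. Axes as the tester's: the face looks along -x. Home, the face is 12 mm in front of the tester box.
- thumbscrew: Polished steel T-bar thumbscrew, about 0.1 kg, upright. Its bar, the part to grip, is 38 mm long (own x), 10 mm thick (own y), 28 mm high, 15 to 43 mm above this origin, on a 10 mm shank. Origin: on its axis inside the boss, 90 mm above the bench at the start; z up. It turns and rides up and down on the thread; only its weight makes it drop: loose pads let it, a firm grip holds it up.
- boss_top (a point): Centre of the top of the round steel threaded boss under the thumbscrew, 92 mm above the bench; the boss is 32 mm in diameter, 22 mm high and fixed on the tester. The bar's underside starts 11 to 15 mm above it.
- bar_top (a point): Centre of the top of the thumbscrew's bar; moves with it, same axes as the thumbscrew (x along the bar). The plating is slippery: when the thread drives the bar up or down as it turns, it slips along pads that grip it. Turned, the bar sweeps a circle of 40 mm diameter.
- screw_turn (a joint): Turn of the thumbscrew in rad, growing clockwise seen from above (forward, tightening); starts between 1.1 and 2.6, stops at -3.5 and 7.7. It stays where it is left (0.015 N m of friction). The thread's start varies and cannot be read from this value: the drop comes after 0.5 to 3.3 rad of backward turning.
- screw_lift (a joint): Height of the thumbscrew in m, right-hand thread, 6 mm pitch. At first it rests on the thread's top face, between 0 and -3.2 mm, and climbs 6 mm per turn turned backward; near 0 it drops by 6 mm to about -6 mm (unless the fingers hold it up). From there, turned forward, the thread draws it down 6 mm per turn: about -12 mm after one full turn. Play in the thread: 0.5 mm.
- knob_mark (a point): End of the white line on top of the black fluted knob, 10 mm off the knob's axis: shows its setting. The knob is 29 mm in diameter, stands 20 mm above the tester's top and turns at a touch.
- pot_a: Loose potentiometer standing on its back, shaft up: can 24 mm diameter, 31 mm high overall. Origin: centre of its underside.
- pot_b: A second such potentiometer.
- pot_c: A third such potentiometer.
- jack: Loose quarter-inch jack, about 36 x 20 x 18 mm, lying on top of the tester towards the back. Origin: centre of its underside.
- pump: Loose desoldering pump lying on the bench beside the tester, 200 mm long (its x), 20 mm diameter. Origin: under its middle.
- enclosure: Loose die-cast aluminium pedal enclosure, 112 x 60 x 31 mm, behind the tester. Origin: centre of its underside.
- driver: Loose screwdriver lying on the bench beside the tester, along its own x.

How it is judged:
By the outcome, as a careful person would: the job done as asked, in the order asked, and still so for the second after the job is handed in, while the arm keeps its last pose, push and grip.
It also fails if it takes over 70 s, if anything falls off the work surface, if the arm or the gripper's body presses on something with over 40 N, if the wrist force passes 120 N, or if a joint passes its speed limit or range.

## Robot

A 6-joint arm with a two-finger parallel gripper is mounted at the origin on the work surface. World frame = base frame: x ahead of the robot, y to its left, z up, the work surface at z = 0. Lengths are in m, angles in degrees, forces in N, time in s.
With the tool pointing down it reaches from about 0.375 to 0.9 m from the base axis. Payload 3.1 kg.
Tool frame: the origin (TCP) lies on the centre line of the jaws, within the pads' length; the fingertips stand 8 mm ahead of it and the grasp point (between the pads) lies 11 mm behind it; y points along the fingers, x is the direction in which the jaws open and shut, and the axes are right-handed (so a half turn about y gives the same grasp; the last joint's range is limited). The gripper opens to 87 mm and grips with 3 to 60 N. Pads are 19 mm wide; open, the fingers measure 117 mm over their backs; the gripper's body (75 mm by 190 mm) begins 51 mm behind the grasp point.
Start: joints at [61.736, 30.224, 82.088, -0, 67.689, -10.227], TCP at [0.193, 0.594, 0.196] pointing down, gripper open.
Joint ranges: [-176.69, 176.69], [-43.24, 126.21], [12.49, 139.97], [-82, 262], [0, 151.66], [-163.58, 163.58]. Speed limits (degrees/s): [159.86, 159.86, 180, 180, 180, 180].

## Interface

Orientations are given as a 3x3 rotation matrix whose columns are the frame's x, y, z axes.
In Python, from rig import read_state, imaging, job, spotter gives the robot as it stands.
- The arm moves only by the tool apply_moves, never from a script. Its argument "steps" is a list of rows, each an object of numbers: "x", "y", "z": the shift along the world's x, y, z in mm; "spin": the turn about the world's z in rad. In form: [{"x": .., "y": .., "z": .., "spin": ..}, ...]. A call has 1 to 12 rows; each row shifts and turns the pose as measured when the row begins; what a row does not reach is not made up. A row lasts 1/10 s, in which the tool goes at most 50 mm and 8.59 degrees, less where a joint would pass 70% of its speed; a pose out of reach is approached as far as the arm can. A call is refused whole if a number of a shift passes 50 or a number of a turn 0.15, either way. A call with a gripper value outside its range is refused whole. "grip" is the finger opening in mm, from 0 to 87, set as the call begins (left out, the last holds). The fingers move at their own pace and stop on an object; the grip force is fixed at half the most. Time passes only in rows, so rows that do not move let the fingers close. It gives the time, the measured TCP pose, the force and the opening at its end, in the units of the state.
- read_state(): the state, without advancing time (a new reading comes with each control period).
- imaging.capture(name): name is "scene" or "side" or "wrist"; returns the picture (400x640x3 uint8, red, green, blue); there is no depth.
- imaging.camera_params(name): a dict with "fov_y" (degrees; the focal length in pixels is half the picture's height over the tangent of half this angle, whatever the lens; pixels are square), "cx", "cy" (the principal point, pixels), "dist" ([k1, k2, p1, p2, k3] as OpenCV has them; the pictures are not rectified), "R" (3x3) and "t" (3): a world point X has camera coordinates R X + t. Camera axes: x right, y down, z forward; pixel columns grow to the right and rows downward; lengths in m; the calibration is good to about 2 mm. A picture is of the moment at which its call begins: read the wrist's pose just before it. camera_params takes no time and is no camera call; for the wrist camera it gives the pose at the moment of the call.
- job.hand_in(): hands the job in, once; it reports no verdict.
Trained networks look in the newest picture that a camera, given by its name, has taken for a name from the list of things; names that differ only in an ending like _2 or _b are one class to them, and where a whole thing is asked for, a point or a joint stands for the part that bears it (a point fixed in the world has none). Each returns a list of dicts, best first, with "score" (0 to 1); they miss things now and then, are a little off and sometimes report something else, mostly with a low value. They report only what shows in the picture. A call takes as long as a camera call.
- spotter.cut_out(name, camera): "mask" (400x640 bool, what is visible of it) and "rect" ([left, top, width, height] in pixels, round what is visible of it).
The state is a dict: "time_s": time; "joint_positions": joint angles; "qvel": joint speeds; "tau": joint torques, N m; "position": TCP position; "tcp_rot": TCP orientation; "force": force on the tool from outside, world axes, zero at the start; "moment": the same for the moment, N m; "opening": opening from 0.0 (shut) to 1.0 (fully open).
Only numpy, scipy, OpenCV 4.12 (cv2) and the standard library are available. Lean on these libraries where they do the work, as an engineer would, in place of code of your own. Each camera call takes 0.05 s, during which the arm holds its last target.

## Working session

There is one attempt and no reset: what is moved stays moved. The work goes in short steps, Python scripts to look and compute and a tool call to move; the robot and the scene stay as the last step left them, time stands still between calls to the robot, and variables do not carry over. Pictures are saved under pics/ and viewed, and the job is handed in when it is done.

Besides the shell and the picture viewer there is one more tool, called after ">>>" as name(argument=value, ...), one argument or row to a line, values as JSON. apply_moves: Moves the arm, as the interface text tells. Its arguments: {"type":"object","properties":{"steps":{"type":"array"},"grip":{"type":"number"}},"required":["steps"]}

```bash
mkdir -p pics; ls; cat > h.py <<'E'
import numpy as np, cv2
from rig import read_state, imaging, job, spotter
def K(p):
    f=200/np.tan(np.radians(p["fov_y"])/2)
    return np.array([[f,0,p["cx"]],[0,f,p["cy"]],[0,0,1.]])
def ray(p,uv):
    uv=np.array(uv,float).reshape(-1,1,2)
    n=cv2.undistortPoints(uv,K(p),np.array(p["dist"],float)).reshape(-1,2)
    R=np.array(p["R"]);t=np.array(p["t"])
    d=np.c_[n,np.ones(len(n))]@R
    return -R.T@t,d
def onz(p,uv,z):
    c,d=ray(p,uv); s=(z-c[2])/d[:,2]
    return c+d*s[:,None]
def proj(p,X):
    X=np.array(X,float).reshape(-1,3);R=np.array(p["R"])
    return cv2.projectPoints(X,cv2.Rodrigues(R)[0],np.array(p["t"],float),K(p),np.array(p["dist"],float))[0].reshape(-1,2)
def snap(cam,fn):
    p=imaging.camera_params(cam); im=imaging.capture(cam)
    cv2.imwrite(fn,im[:,:,::-1]); return p,im
E
python3 - <<'E'
from h import *
import pickle
for c in ["scene","side","wrist"]:
    p,im=snap(c,f"pics/{c}0.png"); pickle.dump((p,im),open(f"{c}0.pkl","wb"))
    print(c,p["fov_y"],(-np.array(p["R"]).T@np.array(p["t"])).round(3))
s=read_state();print(s)
E
```

```text
pics
scene 46.58648414522453 [ 1.183 -0.379  0.711]
side 49.867758326891014 [0.471 0.752 0.596]
wrist 69.57368295598673 [0.125 0.615 0.384]
{'time_s': 0.15, 'joint_positions': array([ 6.17356437e+01,  3.02658993e+01,  8.21408064e+01, -6.62405698e-04,
        6.76879227e+01, -1.02268381e+01]), 'qvel': array([ 0.04139291, -0.15018531, -0.21056084, -0.08867779,  0.10400836,
        0.12849388]), 'tau': array([-9.39847769e-05, -4.40432203e+01, -1.76842475e+01,  6.33036322e-02,
        5.52730320e-02, -1.05489219e-04]), 'position': array([0.19320242, 0.59374821, 0.19499825]), 'tcp_rot': array([[ 3.09634885e-01, -7.72667938e-04, -9.50855216e-01],
       [ 9.50854137e-01, -1.45972759e-03,  3.09635720e-01],
       [-1.62723518e-03, -9.99998636e-01,  2.82711922e-04]]), 'force': array([-0.32514428, -0.08801021, -0.06505708]), 'moment': array([-0.00236811, -0.00050116,  0.01886574]), 'opening': 1.0009292415570918}
```

View pics/scene0.png

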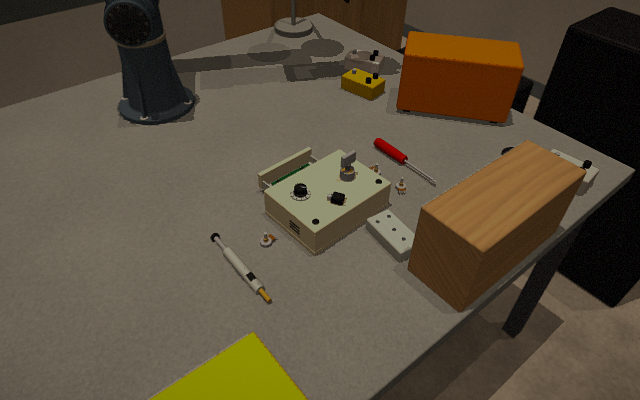

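View pics/side0.png

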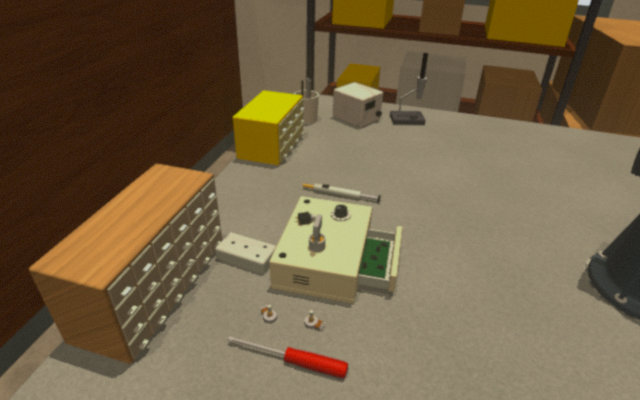

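View pics/wrist0.png

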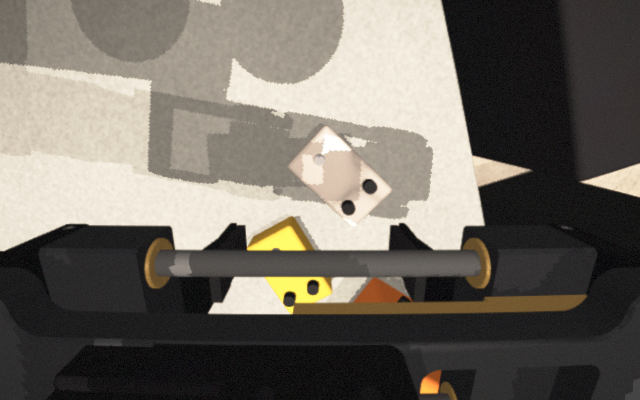

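The scene view shows the tester around (330,195), with the T-bar at (348,160) and the drawer open on its left. The side view has the T-bar at (317,228) and the drawer face at about (397,258). I'll zoom in on both.

```bash
python3 - <<'E'
from h import *
a=cv2.imread("pics/scene0.png")[130:260,240:420]; b=cv2.imread("pics/side0.png")[185:305,260:420]
cv2.imwrite("pics/sc1.png",cv2.resize(a,None,fx=4.4,fy=4.4,interpolation=cv2.INTER_CUBIC))
cv2.imwrite("pics/sd1.png",cv2.resize(b,None,fx=5,fy=5,interpolation=cv2.INTER_CUBIC))
for c in ["scene","side"]:
    imaging.capture(c)
    for n in ["tester","thumbscrew"]:
        for r in spotter.cut_out(n,c)[:2]: 
            print(c,n,r["score"],r["rect"]); 
E
```

```text
scene tester 0.67 [259.9, 146.7, 129.0, 110.0]
scene thumbscrew 0.62 [343.6, 152.2, 13.0, 18.9]
side tester 0.56 [270.1, 199.4, 132.1, 101.7]
side tester 0.46 [297.7, 210.2, 18.6, 11.2]
side thumbscrew 0.55 [312.4, 215.1, 10.1, 24.4]
```

View pics/sc1.png

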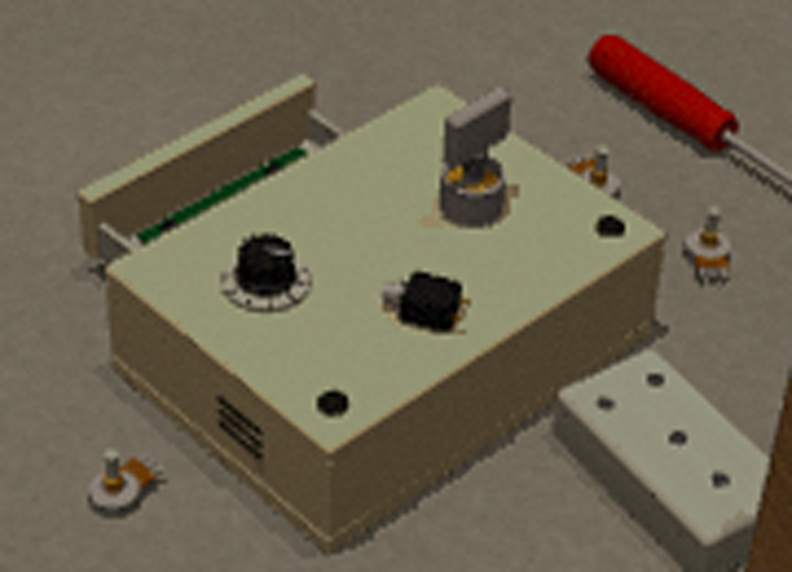

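View pics/sd1.png

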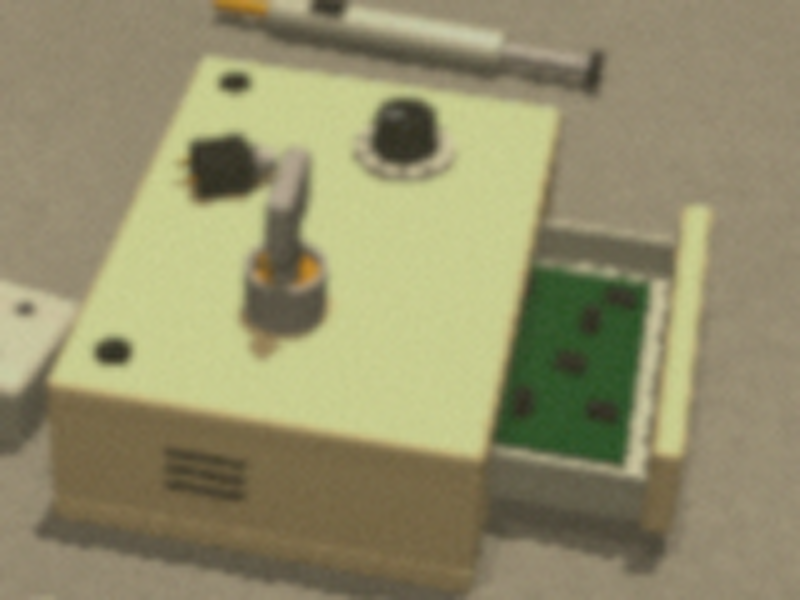

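```bash
python3 - <<'E'
from h import *
import pickle
from scipy.optimize import least_squares
ps=pickle.load(open("scene0.pkl","rb"))[0];pd=pickle.load(open("side0.pkl","rb"))[0]
S=lambda a:np.array(a)/4.4+[240,130]
D=lambda a:np.array(a)/5+[260,185]
loc=[[-.08,.11],[-.08,-.11],[.08,-.11],[.08,.11]]
sc=S([(435,87),(108,270),(332,452),(665,236)]);sd=D([(485,460),(558,108),(207,57),(53,387)])
ds=S([(78,194),(307,75)]);dd=D([(712,208),(682,457)])
print(onz(ps,sc,.07).round(4),onz(pd,sd,.07).round(4))
def pts(q):
    c,s=np.cos(q[2]),np.sin(q[2]);R=np.array([[c,-s],[s,c]])
    T=np.c_[np.array(loc)@R.T+q[:2],np.full(4,.07)]
    f=-.092-q[3]
    F=np.c_[np.array([[f,-.076],[f,.076]])@R.T+q[:2],np.full(2,.055)]
    return T,F
def res(q):
    T,F=pts(q)
    return np.r_[(proj(ps,T)-sc).ravel(),(proj(pd,T)-sd).ravel(),(proj(ps,F)-ds).ravel(),(proj(pd,F)-dd).ravel()]
r=least_squares(res,[.55,.1,0,.05]);q=r.x
print(q,np.degrees(q[2]),r.fun.round(1))
R=np.array([[np.cos(q[2]),-np.sin(q[2])],[np.sin(q[2]),np.cos(q[2])]])
for n,v in dict(screw=[.005,.05],knob=[-.02,-.06],face=[-.092-q[3],0],facehome=[-.092,0]).items(): print(n,(q[:2]+R@v).round(4))
for p,uv in((ps,S([(447,122),(462,127),(512,97),(497,90)])),(pd,D([(290,150)]))): print(onz(p,uv,.133).round(4))
np.save("q.npy",q)
E
```

```text
[[ 0.5528  0.2068  0.07  ]
 [ 0.5664 -0.0077  0.07  ]
 [ 0.7218  0.0019  0.07  ]
 [ 0.7105  0.2162  0.07  ]] [[ 0.5458  0.2142  0.07  ]
 [ 0.5598 -0.0026  0.07  ]
 [ 0.7141  0.0064  0.07  ]
 [ 0.701   0.2243  0.07  ]]
[0.63270711 0.10802917 0.05975683 0.05448461] 3.4238139744183225 [ 0.2 -2.4 -1.5 -2.  -0.4 -1.1  0.6 -2.3 -0.1 -0.5  0.5 -1.  -1.7 -1.2
 -2.3 -1.2 -0.4 -1.5 -0.9 -1.5 -1.  -1.3 -0.5 -0.7]
screw [0.6347 0.1582]
knob [0.6163 0.0469]
face [0.4865 0.0993]
facehome [0.5409 0.1025]
[[0.6384 0.136  0.133 ]
 [0.6454 0.139  0.133 ]
 [0.6427 0.1726 0.133 ]
 [0.6344 0.1707 0.133 ]]
[[0.6376 0.1441 0.133 ]]
```

```bash
python3 - <<'E'
from h import *
import pickle
ps=pickle.load(open("scene0.pkl","rb"))[0];pd=pickle.load(open("side0.pkl","rb"))[0]
S=lambda a:np.array(a)/4.4+[240,130]
D=lambda a:np.array(a)/5+[260,185]
sc=S([(435,87),(108,270),(332,452),(665,236)]);sd=D([(485,460),(558,108),(207,57),(53,387)])
for i in range(4):
    c1,d1=ray(ps,sc[i]);c2,d2=ray(pd,sd[i]);d1=d1[0];d2=d2[0]
    A=np.c_[d1,-d2];s=np.linalg.lstsq(A,c2-c1,rcond=None)[0];a=c1+s[0]*d1;b=c2+s[1]*d2
    print(((a+b)/2).round(4),np.linalg.norm(a-b).round(4))
print({k:ps[k] for k in("cx","cy","dist")},{k:pd[k] for k in("cx","cy","dist")})
# bench robot base check
E
```

```text
[0.5473 0.2106 0.0656] 0.0021
[ 0.5613 -0.0059  0.0665] 0.0029
[0.7171 0.0033 0.0665] 0.0042
[0.7048 0.2203 0.0648] 0.0039
{'cx': 318.55495235246195, 'cy': 199.35578798842394, 'dist': array([-0.01115337,  0.        ,  0.        ,  0.        ,  0.        ])} {'cx': 320.04162491389405, 'cy': 198.81141429641227, 'dist': array([-0.04772773,  0.        ,  0.        ,  0.        ,  0.        ])}
```

```bash
python3 - <<'E'
from h import *
import pickle
ps=pickle.load(open("scene0.pkl","rb"))[0]
print(onz(ps,[(398,108),(512,118),(520,70),(342,90),(365,70),(157,95)],0).round(3)); print(proj(ps,[[.193,.594,.196],[.4,.35,.196],[.45,.1,.05]]))
E
```

```text
[[ 0.437  0.536  0.   ]
 [ 0.671  0.754  0.   ]
 [ 0.52   1.026  0.   ]
 [ 0.263  0.475  0.   ]
 [ 0.212  0.618  0.   ]
 [-0.047  0.023  0.   ]]
[[360.14034941   8.58098514]
 [344.56983866  56.80753944]
 [275.20141802 152.60203602]]
```

>>> apply_moves(
  steps=[
    {"y":-45,"spin":0.03},
    {"y":-45,"spin":0.03},
    {"y":-45,"spin":0.03},
    {"y":-45,"spin":0.03},
    {"x":30,"y":-38,"spin":0.03},
    {"x":30,"y":-38,"spin":0.03},
    {"x":30,"y":-38,"spin":0.03},
    {"x":30,"y":-38,"spin":0.03},
    {"x":30,"y":-38,"spin":0.03},
    {"x":30,"y":-38,"spin":0.03},
    {"x":30,"y":-38,"spin":0.03},
    {"x":30,"y":-38,"spin":0.03},
  ],
  grip=0,
)

```text
invalid input at $.steps[0]: expected keys x, y, z, spin
```

>>> apply_moves(
  steps=[
    {"x":0,"y":-45,"z":0,"spin":0.03},
    {"x":0,"y":-45,"z":0,"spin":0.03},
    {"x":0,"y":-45,"z":0,"spin":0.03},
    {"x":0,"y":-45,"z":0,"spin":0.03},
    {"x":30,"y":-38,"z":0,"spin":0.03},
    {"x":30,"y":-38,"z":0,"spin":0.03},
    {"x":30,"y":-38,"z":0,"spin":0.03},
    {"x":30,"y":-38,"z":0,"spin":0.03},
    {"x":30,"y":-38,"z":0,"spin":0.03},
    {"x":30,"y":-38,"z":0,"spin":0.03},
    {"x":30,"y":-38,"z":0,"spin":0.03},
    {"x":30,"y":-38,"z":0,"spin":0.03},
  ],
  grip=0,
)

```text
time_s: 1.65
position: [0.4365, 0.0989, 0.1983]
tcp_rot: [[-0.072, 0.008, -0.997], [0.997, 0.01, -0.072], [0.01, -1.0, -0.008]]
force: [0.8, 1.0, -0.1]
opening: 0.032
```

```bash
python3 - <<'E'
from h import *
p,im=snap("wrist","pics/w1.png");s=read_state();print(s["position"],s["joint_positions"].round(1))
C=-np.array(p["R"]).T@np.array(p["t"]);print(C)
print(proj(p,[[.6347,.1582,.133],[.4865,.0993,.055]]))
E
```

```text
[0.44424206 0.09292006 0.19901708] [ -2.6  16.4 106.2   0.4  56.4 -96.8]
[0.36325602 0.09078104 0.38713242]
[[357.33402665 371.72765557]
 [314.3140447  220.88240205]]
```

View pics/w1.png

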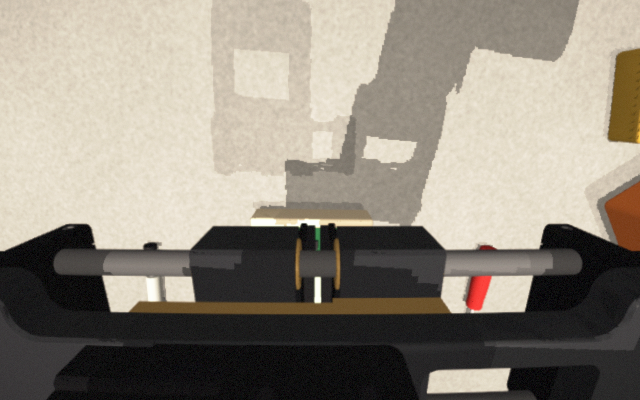

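>>> apply_moves(
  steps=[
    {"x":-4,"y":6,"z":-40,"spin":0},
    {"x":0,"y":0,"z":-40,"spin":0},
    {"x":0,"y":0,"z":-40,"spin":0},
    {"x":0,"y":0,"z":-25,"spin":0},
    {"x":0,"y":0,"z":-5,"spin":0},
    {"x":0,"y":0,"z":0,"spin":0},
  ],
  grip=0,
)

```text
time_s: 2.3
position: [0.4492, 0.0948, 0.0477]
tcp_rot: [[-0.059, 0.033, -0.998], [0.998, 0.004, -0.059], [0.002, -0.999, -0.033]]
force: [-0.7, -0.2, 0.8]
opening: 0.004
```

>>> apply_moves(
  steps=[
    {"x":8,"y":2,"z":-3,"spin":0},
    {"x":8,"y":1,"z":0,"spin":0},
    {"x":8,"y":0.5,"z":0,"spin":0},
    {"x":8,"y":0.5,"z":0,"spin":0},
    {"x":8,"y":0.5,"z":0,"spin":0},
  ],
  grip=0,
)

```text
time_s: 2.8
position: [0.4959, 0.1004, 0.0495]
tcp_rot: [[-0.06, 0.043, -0.997], [0.998, 0.004, -0.06], [0.001, -0.999, -0.044]]
force: [0.1, 0.0, 0.1]
opening: 0.006
```

```bash
python3 - <<'E'
from h import *
s=read_state();print(s["position"],s["force"],s["moment"],s["tcp_rot"][:,1])
ims=[cv2.resize(snap(c,f"pics/{c}2.png")[1][:,:,::-1][a:a+150,b:b+200],None,fx=3.9,fy=3.9,interpolation=cv2.INTER_CUBIC) for c,a,b in(("scene",110,220),("side",170,250))]
cv2.imwrite("pics/a2.png",cv2.resize(np.vstack(ims),(400,600)))
E
```

```text
[0.49591842 0.10040524 0.04951154] [0.06363338 0.02197135 0.08014052] [0.02650165 0.02233072 0.03208088] [ 0.04344345  0.0036607  -0.99904918]
```

View pics/a2.png

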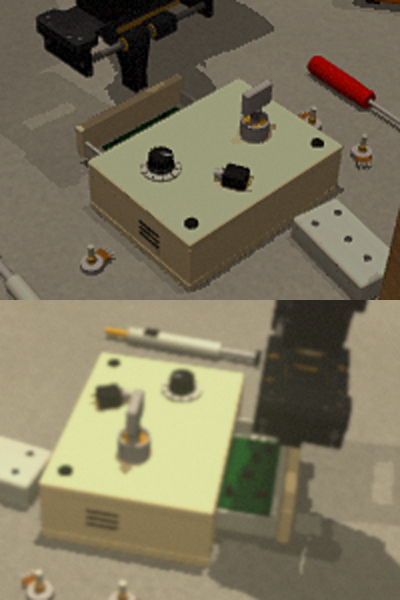

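>>> apply_moves(
  steps=[
    {"x":6,"y":0,"z":-4,"spin":0},
    {"x":6,"y":0.5,"z":-2,"spin":0},
    {"x":6,"y":0.5,"z":-1,"spin":0},
  ],
  grip=0,
)

```text
time_s: 3.2
position: [0.5145, 0.1013, 0.0418]
tcp_rot: [[-0.06, 0.043, -0.997], [0.998, 0.004, -0.06], [0.001, -0.999, -0.043]]
force: [0.0, -0.0, -0.4]
opening: 0.007
```

```bash
python3 - <<'E'
from h import *
s=read_state();print(s["position"],s["force"],s["moment"],s["tcp_rot"][:,1])
c="side";p,im=snap(c,"pics/side3.png")
q=np.load("q.npy")
cv2.imwrite("pics/a3.png",cv2.resize(im[:,:,::-1][170:310,250:430],None,fx=4,fy=4,interpolation=cv2.INTER_CUBIC))
E
```

```text
[0.51451537 0.10133069 0.04179031] [ 0.03315209 -0.03934803 -0.44609173] [0.0542873  0.07579221 0.04668839] [ 0.04274611  0.00363484 -0.99907936]
```

View pics/a3.png

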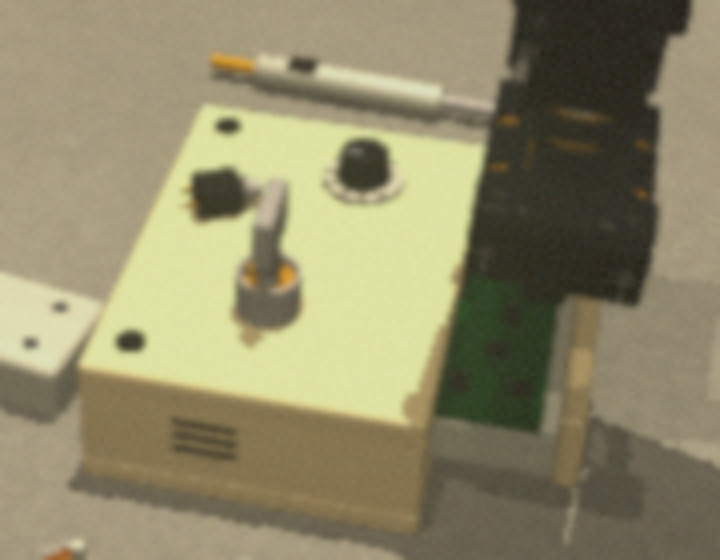

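```bash
python3 - <<'E'
from h import *
s=read_state();P=s["position"];y=s["tcp_rot"][:,1]
p,im=snap("scene","pics/scene3.png")
im=im[:,:,::-1].copy()
q=np.load("q.npy");f=-.092-q[3];c,t=np.cos(q[2]),np.sin(q[2])
X=[P,P+.008*y,P-.062*y]
F=[[q[0]+c*f-t*v,q[1]+t*f+c*v,z] for v in(-.076,0,.076) for z in(.013,.055)]
o=cv2.resize(im[100:250,230:400],None,fx=4,fy=4,interpolation=cv2.INTER_CUBIC)
for i,(u,v) in enumerate(proj(p,X+F)):
    cv2.circle(o,(int((u-230)*4),int((v-100)*4)),4,(0,0,255) if i<3 else (255,0,0),1)
cv2.imwrite("pics/a4.png",o)
E
```

```text
(no output)
```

View pics/a4.png

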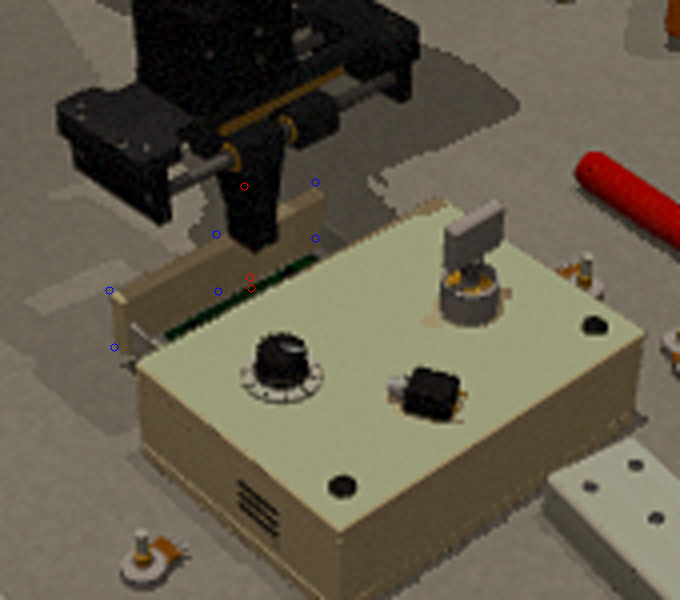

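```bash
python3 - <<'E'
from h import *
s=read_state();P=s["position"];y=s["tcp_rot"][:,1];z=s["tcp_rot"][:,2]
p,im=snap("wrist","pics/w3.png")
q=np.load("q.npy");f=-.092-q[3];c,t=np.cos(q[2]),np.sin(q[2])
F=[[q[0]+c*f-t*v,q[1]+t*f+c*v,.055] for v in(-.076,0,.076)]
print(proj(p,[P,P+.008*y,P-.011*y]+F))
ps=imaging.camera_params("scene")
uv=np.array([[260,248]])/4+[230,100]
for h in(.034,.05,.06,.07,.08): print(h,onz(ps,uv,h))
print(s["joint_positions"])
E
```

```text
[[318.63754735 225.41454058]
 [318.58662522 221.48958075]
 [318.71423217 231.32726898]
 [197.9216862  190.59408747]
 [318.46357468 190.53281409]
 [438.86236072 190.54970187]]
0.034 [[0.49031158 0.12721031 0.034     ]]
0.05 [[0.5066832  0.11524457 0.05      ]]
0.06 [[0.51691546 0.10776599 0.06      ]]
0.07 [[0.52714773 0.10028741 0.07      ]]
0.08 [[0.53737999 0.09280883 0.08      ]]
[ -1.25299846  35.76264523 105.68185711   0.4434468   35.99266891
 -95.02638867]
```

View pics/w3.png

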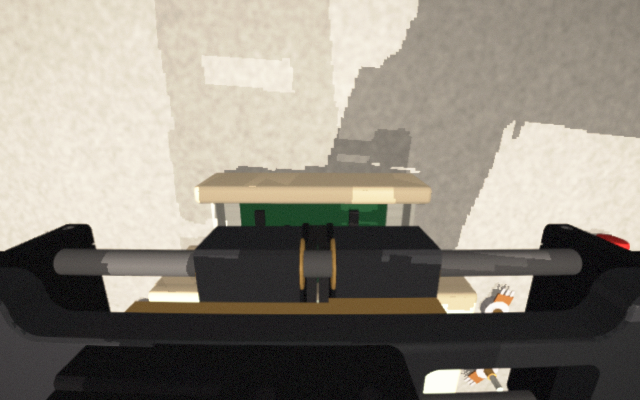

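```bash
python3 - <<'E'
from h import *
s=read_state();P=s["position"];X,Y,Z=s["tcp_rot"].T
outs=[]
for c,a,b in(("scene",60,210),("side",130,250)):
    p=imaging.camera_params(c);im=cv2.imread(f"pics/{c}3.png")
    o=cv2.resize(im[a:a+170,b:b+200],None,fx=3.5,fy=3.5,interpolation=cv2.INTER_CUBIC)
    for dz,col in((0,(0,0,255)),(.028,(0,255,0))):
        B=[P-.062*Y+[0,0,dz]+i*X+j*Z for i in(-.095,.095) for j in(-.0375,.0375)]+[P+.008*Y+[0,0,dz]]
        for u,v in proj(p,B): cv2.circle(o,(int((u-b)*3.5),int((v-a)*3.5)),4,col,2)
    outs.append(o)
cv2.imwrite("pics/a5.png",cv2.resize(np.vstack(outs),(350*1,595)))
cv2.imwrite("pics/a5s.png",outs[1]);cv2.imwrite("pics/a5c.png",outs[0])
E
```

```text
(no output)
```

View pics/a5s.png

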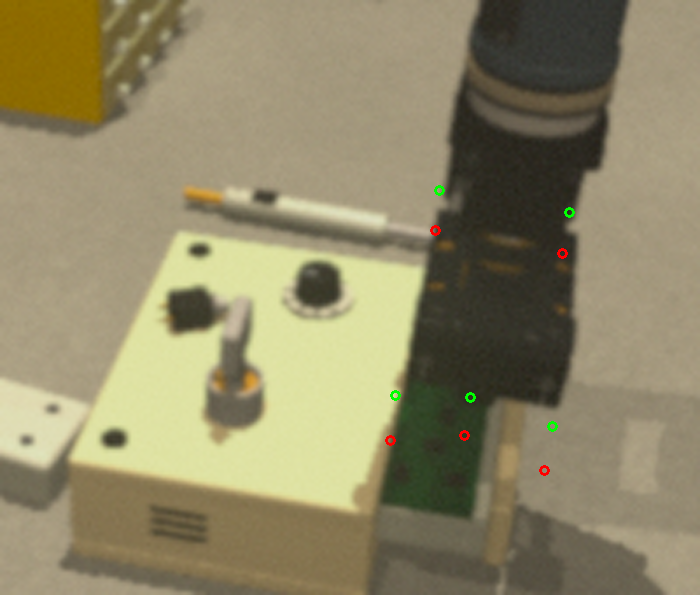

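View pics/a5c.png

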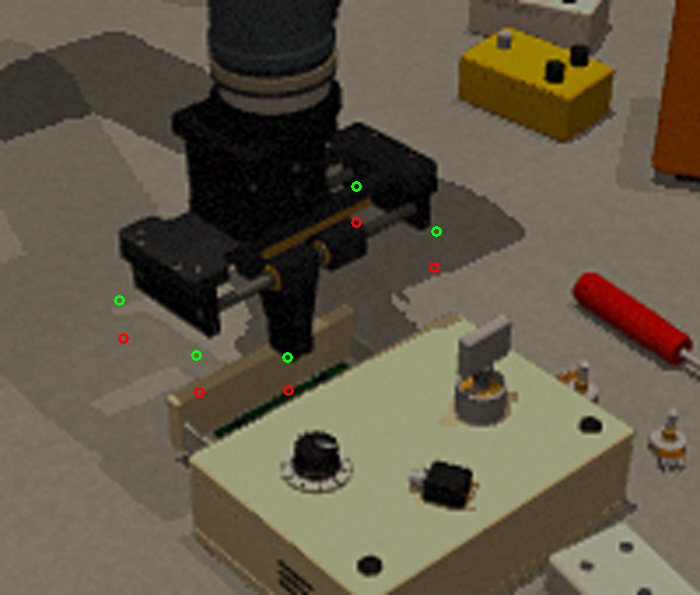

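```bash
python3 - <<'E'
from h import *
s=read_state();print(s["position"])
p=imaging.camera_params("wrist");print(-np.array(p["R"]).T@np.array(p["t"]),np.array(p["R"]).round(3),p["dist"],p["cx"],p["cy"])
q=np.load("q.npy");c,t=np.cos(q[2]),np.sin(q[2])
def W(a,b,z): return [q[0]+c*a-t*b,q[1]+t*a+c*b,z]
im=cv2.imread("pics/w3.png")
o=cv2.resize(im[150:320,130:520],None,fx=2,fy=2,interpolation=cv2.INTER_CUBIC)
f=-.092-q[3]
for u,v in proj(p,[W(f,-.076,.055),W(f,.076,.055),W(f+.012,.076,.055),W(f+.012,-.076,.055),W(-.08,-.11,.07),W(-.08,.11,.07),W(f,.076,.013),W(f,-.076,.013)]):
    print(u,v);cv2.circle(o,(int((u-130)*2),int((v-150)*2)),3,(0,0,255),1)
cv2.imwrite("pics/a6.png",o)
E
```

```text
[0.51489642 0.10129693 0.0419813 ]
[0.43483835 0.09533707 0.22812132] [[-0.06   0.998  0.001]
 [ 0.952  0.057  0.302]
 [ 0.301  0.019 -0.953]] [-0.03824972  0.          0.          0.          0.        ] 317.278394652978 196.28715641846247
197.98030334952827 191.81454553889088
438.5407209817706 191.77729081751008
436.1808650739794 209.6104576051135
200.29963906191892 209.66628391064276
151.34861433249492 295.07908545480916
484.98307688383477 294.870972653781
416.7011579437219 176.14950681951777
219.37614550255353 176.16675885787828
```

View pics/a6.png

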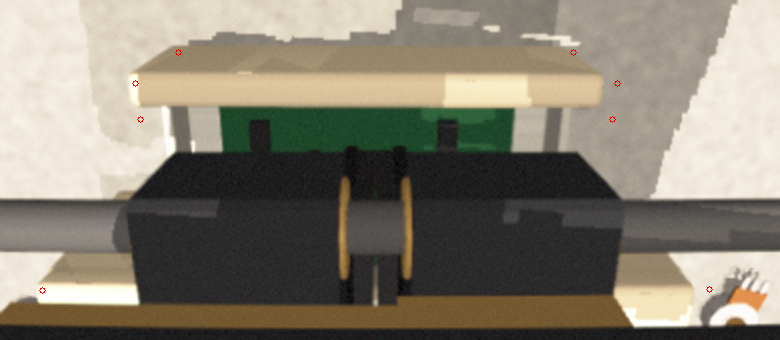

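>>> apply_moves(
  steps=[
    {"x":0,"y":0,"z":20,"spin":0},
    {"x":-25,"y":-1,"z":0,"spin":0},
    {"x":-30,"y":-2,"z":0,"spin":0},
    {"x":-20,"y":0,"z":0,"spin":0},
    {"x":-3,"y":0,"z":-10,"spin":0},
    {"x":0,"y":0,"z":-15,"spin":0},
    {"x":0,"y":0,"z":-10,"spin":0},
    {"x":0,"y":0,"z":0,"spin":0},
  ],
  grip=0,
)

```text
time_s: 4.15
position: [0.4315, 0.0983, 0.0272]
tcp_rot: [[-0.06, 0.042, -0.997], [0.998, 0.004, -0.06], [0.001, -0.999, -0.042]]
force: [0.5, -0.4, -0.6]
opening: 0.006
```

```bash
python3 - <<'E'
from h import *
s=read_state();P=s["position"];X,Y,Z=s["tcp_rot"].T;print(P,s["force"],s["joint_positions"],Y)
outs=[]
for c,a,b in(("scene",60,210),("side",130,250)):
    p,im=snap(c,f"pics/{c}4.png");im=im[:,:,::-1]
    o=cv2.resize(im[a:a+170,b:b+200],None,fx=3.5,fy=3.5,interpolation=cv2.INTER_CUBIC)
    for u,v in proj(p,[P+.008*Y]): cv2.circle(o,(int((u-b)*3.5),int((v-a)*3.5)),4,(0,0,255),2)
    outs.append(o)
cv2.imwrite("pics/a7.png",cv2.resize(np.hstack(outs),(800,340)))
p,im=snap("wrist","pics/w4.png")
E
```

```text
[0.43150403 0.09829601 0.02717718] [ 0.47307675 -0.40042804 -0.59983606] [ -1.91718826  34.47519766 117.77747136   0.67476511  25.37684387
 -95.95368984] [ 0.04153299  0.00365966 -0.99913043]
```

View pics/a7.png

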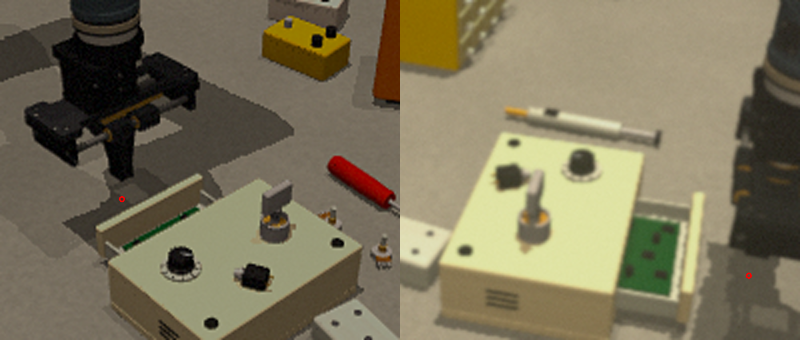

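View pics/w4.png

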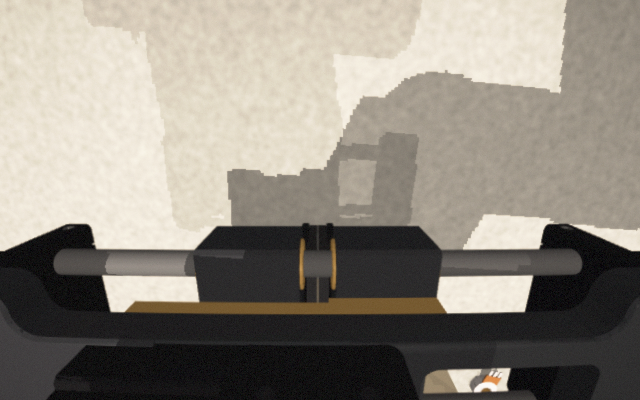

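>>> apply_moves(
  steps=[
    {"x":0,"y":0,"z":-8,"spin":0},
    {"x":0,"y":0,"z":-7,"spin":0},
    {"x":0,"y":0,"z":0,"spin":0},
  ],
  grip=0,
)

```text
time_s: 4.6
position: [0.4344, 0.0982, 0.013]
tcp_rot: [[-0.06, 0.048, -0.997], [0.998, 0.003, -0.06], [0.001, -0.999, -0.048]]
force: [-0.1, -0.3, -1.0]
opening: 0.003
```

>>> apply_moves(
  steps=[
    {"x":10,"y":0.5,"z":0,"spin":0},
    {"x":10,"y":0.5,"z":0,"spin":0},
    {"x":8,"y":0.5,"z":0,"spin":0},
    {"x":8,"y":0.5,"z":0,"spin":0},
    {"x":8,"y":0.5,"z":0,"spin":0},
    {"x":6,"y":0.5,"z":0,"spin":0},
  ],
  grip=0,
)

```text
time_s: 5.2
position: [0.4871, 0.1013, 0.0129]
tcp_rot: [[-0.06, 0.044, -0.997], [0.998, 0.003, -0.06], [0.001, -0.999, -0.044]]
force: [-1.7, -0.5, 0.2]
opening: 0.004
```

>>> apply_moves(
  steps=[
    {"x":6,"y":0.4,"z":0,"spin":0},
    {"x":6,"y":0.4,"z":0,"spin":0},
    {"x":6,"y":0.4,"z":0,"spin":0},
    {"x":6,"y":0.4,"z":0,"spin":0},
  ],
  grip=0,
)

```text
time_s: 5.6
position: [0.5107, 0.103, 0.0127]
tcp_rot: [[-0.061, 0.04, -0.997], [0.998, 0.003, -0.061], [0.001, -0.999, -0.04]]
force: [-3.1, -1.6, 0.7]
opening: 0.004
```

```bash
python3 - <<'E'
from h import *
s=read_state();P=s["position"];print(P,s["force"])
c="side";p,im=snap(c,f"pics/{c}5.png");im=im[:,:,::-1]
cv2.imwrite("pics/a8.png",cv2.resize(im[170:310,250:430],None,fx=4,fy=4,interpolation=cv2.INTER_CUBIC))
E
```

```text
[0.51071965 0.10298917 0.01269643] [-3.07849917 -1.55621039  0.72316267]
```

View pics/a8.png

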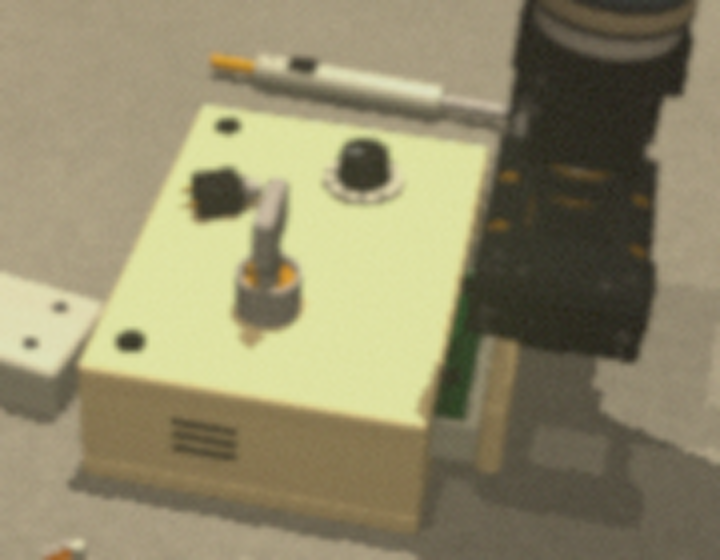

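>>> apply_moves(
  steps=[
    {"x":6,"y":0.2,"z":0,"spin":0},
    {"x":6,"y":0.2,"z":0,"spin":0},
    {"x":4,"y":0.2,"z":0,"spin":0},
  ],
  grip=0,
)

```text
time_s: 5.95
position: [0.5289, 0.104, 0.0126]
tcp_rot: [[-0.06, 0.041, -0.997], [0.998, 0.004, -0.06], [0.001, -0.999, -0.041]]
force: [-1.5, -0.4, 1.3]
opening: 0.004
```

>>> apply_moves(
  steps=[
    {"x":3,"y":0.1,"z":0,"spin":0},
    {"x":3,"y":0.1,"z":0,"spin":0},
  ],
  grip=0,
)

```text
time_s: 6.15
position: [0.5312, 0.1043, 0.0122]
tcp_rot: [[-0.061, 0.032, -0.998], [0.998, 0.003, -0.061], [0.002, -0.999, -0.032]]
force: [-8.2, -0.7, 5.9]
opening: 0.007
```

Force has risen to 8 N and the arm has stopped moving, so it looks like the stop. One more gentle push, then a look.

>>> apply_moves(
  steps=[
    {"x":3,"y":0.1,"z":0,"spin":0},
    {"x":3,"y":0,"z":0,"spin":0},
  ],
  grip=0,
)

```text
time_s: 6.35
position: [0.5308, 0.1044, 0.0115]
tcp_rot: [[-0.061, 0.018, -0.998], [0.998, 0.003, -0.061], [0.002, -1.0, -0.018]]
force: [-5.2, 0.0, 4.7]
opening: 0.004
```

>>> apply_moves(
  steps=[
    {"x":-20,"y":-1,"z":0,"spin":0},
    {"x":-35,"y":-2,"z":5,"spin":0},
    {"x":-20,"y":-2,"z":40,"spin":0},
    {"x":0,"y":0,"z":50,"spin":0},
    {"x":0,"y":0,"z":50,"spin":-0.1},
    {"x":0,"y":0,"z":40,"spin":-0.15},
  ],
  grip=87,
)

```text
time_s: 6.95
position: [0.4558, 0.0988, 0.1975]
tcp_rot: [[0.194, 0.019, -0.981], [0.981, -0.0, 0.194], [0.004, -1.0, -0.019]]
force: [1.1, -0.4, -0.8]
opening: 0.468
```

```bash
python3 - <<'E'
from h import *
s=read_state();P=s["position"];print(P,s["force"],s["joint_positions"],s["tcp_rot"])
outs=[]
for c,a,b in(("scene",130,230),("side",170,250)):
    p,im=snap(c,f"pics/{c}6.png");im=im[:,:,::-1]
    outs.append(cv2.resize(im[a:a+140,b:b+190],None,fx=4,fy=4,interpolation=cv2.INTER_CUBIC))
cv2.imwrite("pics/a9.png",outs[0]);cv2.imwrite("pics/a10.png",outs[1])
p,im=snap("wrist","pics/w6.png")
E
```

```text
[0.45577947 0.09884248 0.1974734 ] [ 1.13333974 -0.44326167 -0.80351781] [-1.54709819e+00  1.74354676e+01  1.04813622e+02  2.30971068e-02
  5.66523237e+01 -8.03942287e+01] [[ 1.93607715e-01  1.91749231e-02 -9.80891622e-01]
 [ 9.81072654e-01 -1.81016686e-04  1.93639908e-01]
 [ 3.53547261e-03 -9.99816128e-01 -1.88470390e-02]]
```

View pics/a9.png

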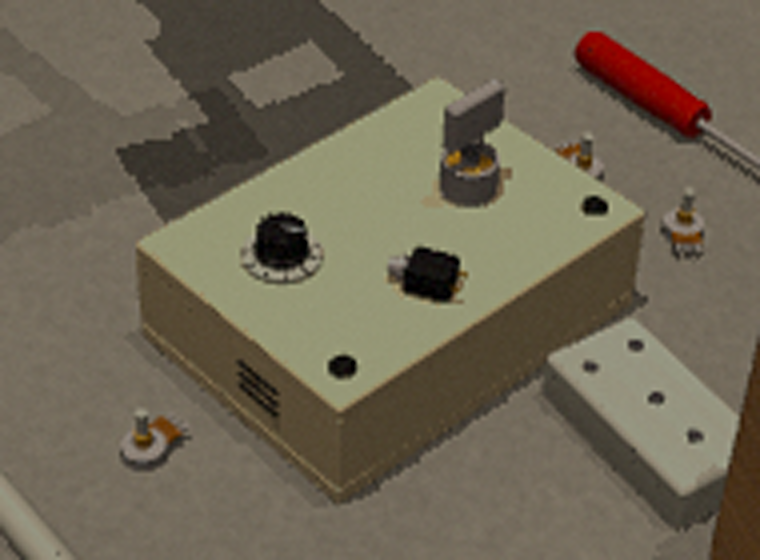

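View pics/a10.png

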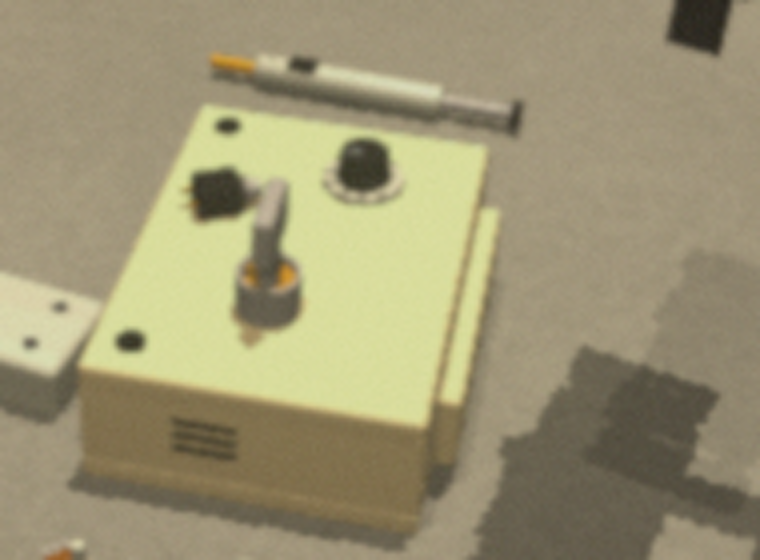

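The drawer is home: in the side view its front panel shows only a thin strip at (470,300) in the crop, and the knob and loose parts are untouched. Next I'll look at the T-bar from above with the wrist camera.

>>> apply_moves(
  steps=[
    {"x":16,"y":1,"z":0,"spin":-0.13},
    {"x":16,"y":1,"z":0,"spin":-0.13},
    {"x":16,"y":1,"z":0,"spin":-0.13},
    {"x":16,"y":1,"z":0,"spin":-0.13},
    {"x":16,"y":1,"z":0,"spin":-0.13},
    {"x":16,"y":1,"z":0,"spin":-0.13},
    {"x":16,"y":1,"z":0,"spin":-0.13},
    {"x":16,"y":1,"z":0,"spin":-0.13},
    {"x":16,"y":1,"z":0,"spin":-0.13},
    {"x":16,"y":0,"z":0,"spin":-0.13},
    {"x":16,"y":0,"z":0,"spin":0},
    {"x":0,"y":0,"z":0,"spin":0},
  ],
  grip=87,
)

```text
time_s: 8.3
position: [0.637, 0.1079, 0.1772]
tcp_rot: [[0.999, -0.01, -0.039], [0.039, -0.018, 0.999], [-0.011, -1.0, -0.017]]
force: [-0.5, -0.4, -1.2]
opening: 1.001
```

```bash
python3 - <<'E'
from h import *
s=read_state();P=s["position"];print(P,s["force"],s["joint_positions"].round(1),s["tcp_rot"].round(3),s["opening"])
p,im=snap("wrist","pics/w7.png")
print(proj(p,[[.6347,.1582,.133],[.6347,.1582,.092],[.6163,.0469,.09]]))
import pickle;pickle.dump((p,s),open("w7.pkl","wb"))
E
```

```text
[0.6369766  0.10789298 0.17716127] [-0.46706515 -0.4122701  -1.1919824 ] [ 0.2 33.3 79.3 -1.1 68.  -1.6] [[ 0.999 -0.01  -0.039]
 [ 0.039 -0.018  0.999]
 [-0.011 -1.    -0.017]] 1.0009272459431553
[[319.01955977 143.31527085]
 [319.29356239 138.94906281]
 [297.39328938 245.72108442]]
```

View pics/w7.png

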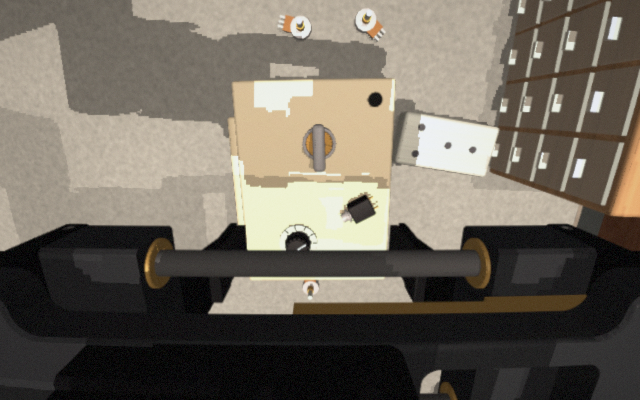

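```bash
python3 - <<'E'
from h import *
im=cv2.imread("pics/w7.png")
o=cv2.resize(im[70:230,220:410],None,fx=4,fy=4,interpolation=cv2.INTER_CUBIC)
cv2.imwrite("pics/a11.png",o)
r=spotter.cut_out("thumbscrew","wrist")
for k in r[:2]:
    m=k["mask"].astype(np.uint8);print(k["score"],k["rect"],cv2.minAreaRect(cv2.findNonZero(m)))
E
```

```text
0.89 [313.9, 124.5, 12.5, 46.9] ((318.58013916015625, 147.52210998535156), (47.25039291381836, 11.930854797363281), 86.98721313476562)
```

View pics/a11.png

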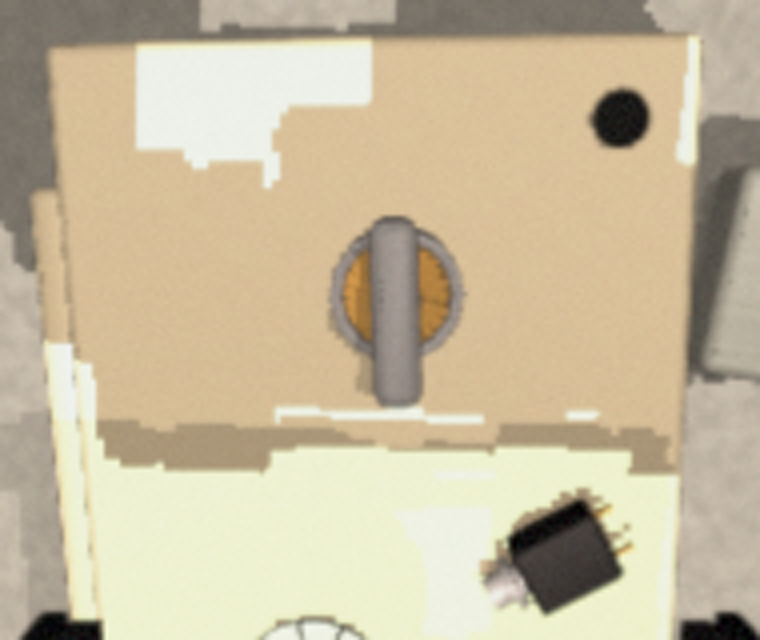

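```bash
python3 - <<'E'
from h import *
import pickle
p,s=pickle.load(open("w7.pkl","rb"))
e=onz(p,[(318.3,124.5),(319.3,171.5)],.1325);print(e, np.degrees(np.arctan2(e[0,1]-e[1,1],e[0,0]-e[1,0])),e.mean(0),np.linalg.norm(e[0]-e[1]))
print(onz(p,[(319,143)],.092))
S=np.array([(50,47),(697,37)])/4+[220,70];print(onz(p,S,.07))
E
```

```text
[[0.63353029 0.17279267 0.1325    ]
 [0.63587144 0.13525584 0.1325    ]] 93.56887615641439 [0.63470087 0.15402426 0.1325    ] 0.037609767775771206
[[0.63457974 0.15443694 0.092     ]]
[[0.54833552 0.20789929 0.07      ]
 [0.70426723 0.21607883 0.07      ]]
```

>>> apply_moves(
  steps=[
    {"x":-1,"y":24,"z":0,"spin":0.024},
    {"x":-1,"y":22,"z":0,"spin":0},
    {"x":0,"y":0,"z":-30,"spin":0},
    {"x":0,"y":0,"z":-30,"spin":0},
    {"x":0,"y":0,"z":-12,"spin":0},
    {"x":0,"y":0,"z":0,"spin":0},
  ],
  grip=87,
)

```text
time_s: 9.0
position: [0.6253, 0.1556, 0.1016]
tcp_rot: [[0.997, -0.02, -0.068], [0.068, -0.018, 0.998], [-0.021, -1.0, -0.017]]
force: [-0.4, 0.0, 0.3]
opening: 0.998
```

```bash
cat > look.py <<'E'
from h import *
import sys
def look(tag,cams="scene,side,wrist"):
    s=read_state();P=s["position"];X,Y,Z=s["tcp_rot"].T
    print("t",round(s["time_s"],2),"P",P.round(4),"F",s["force"].round(1),"Mz",s["moment"].round(3),"yaw",round(float(np.degrees(np.arctan2(X[1],X[0]))),2),"j6",s["joint_positions"][5].round(1),"op",round(float(s["opening"])*87,2),"tilt",Y[:2].round(3))
    for c,(a,b,h,w,k) in dict(scene=(110,300,90,110,5),side=(190,270,80,100,5),wrist=(190,200,130,240,3)).items():
        if c not in cams: continue
        p,im=snap(c,f"pics/{tag}_{c}.png")
        cv2.imwrite(f"pics/{tag}_{c}z.png",cv2.resize(im[a:a+h,b:b+w,::-1],None,fx=k,fy=k,interpolation=cv2.INTER_CUBIC))
if __name__=="__main__": look(*sys.argv[1:])
E
python3 look.py b1
```

```text
t 9.0 P [0.6253 0.1556 0.1016] F [-0.4  0.   0.3] Mz [-0.144 -0.023  0.013] yaw 3.91 j6 1.2 op 86.85 tilt [-0.02  -0.018]
```

View pics/b1_scenez.png

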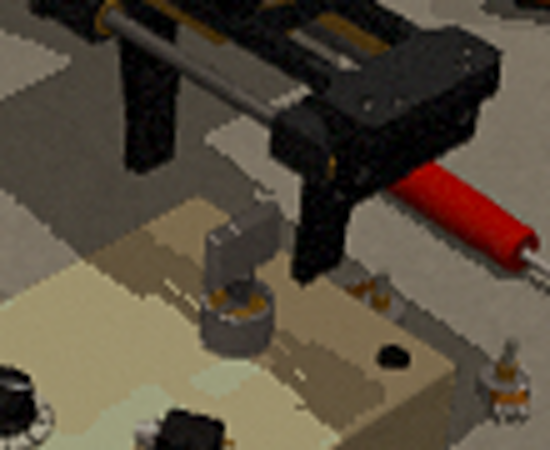

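View pics/b1_sidez.png

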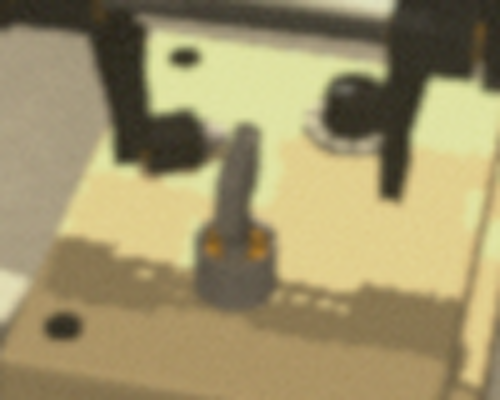

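View pics/b1_wristz.png

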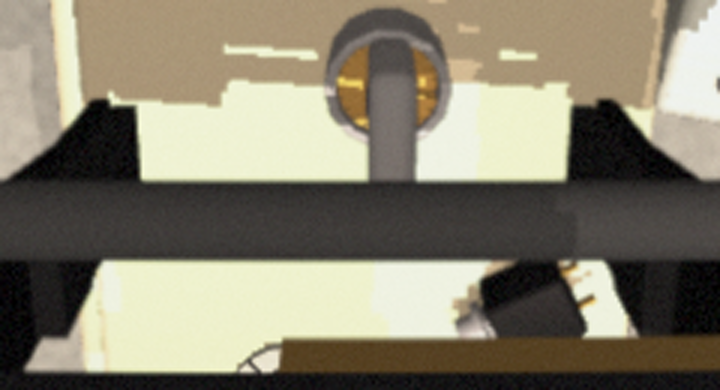

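```bash
python3 - <<'E'
from h import *
ps=imaging.camera_params("scene");pd=imaging.camera_params("side")
def tri(a,b):
    c1,d1=ray(ps,a);c2,d2=ray(pd,b);d1=d1[0];d2=d2[0]
    s=np.linalg.lstsq(np.c_[d1,-d2],c2-c1,rcond=None)[0];return (c1+s[0]*d1+c2+s[1]*d2)/2,np.linalg.norm(c1+s[0]*d1-c2-s[1]*d2)
S=lambda u,v:(u/5+300,v/5+110);D=lambda u,v:(u/5+270,v/5+190)
print("+x tip",tri(S(318,274),D(130,160)));print("-x tip",tri(S(151,167),D(390,195)))
print("boss",tri(S(236,303),D(236,243)))
print("bartop mid",tri(S(244,226),D(241,155)))
E
```

```text
+x tip (array([0.6735167 , 0.16445917, 0.12321649]), np.float64(0.0011942492159454422))
-x tip (array([0.57818955, 0.15702089, 0.1246251 ]), np.float64(0.00017682441431304938))
boss (array([0.63537631, 0.1564586 , 0.08756624]), np.float64(0.001645618015026439))
bartop mid (array([0.63498439, 0.15702739, 0.12846972]), np.float64(0.0033267913248975806))
```

>>> apply_moves(
  steps=[
    {"x":9.5,"y":-1.5,"z":0,"spin":0},
    {"x":1,"y":0,"z":-14,"spin":0},
    {"x":1,"y":0,"z":-14,"spin":0},
    {"x":0,"y":0,"z":0,"spin":0},
  ],
  grip=87,
)

```text
time_s: 9.55
position: [0.6443, 0.1535, 0.0786]
tcp_rot: [[0.998, -0.004, -0.067], [0.067, -0.017, 0.998], [-0.005, -1.0, -0.017]]
force: [-0.1, 0.1, -0.5]
opening: 0.997
```

```bash
python3 look.py b2
```

```text
t 9.55 P [0.6443 0.1535 0.0786] F [-0.1  0.1 -0.5] Mz [-0.135  0.085 -0.03 ] yaw 3.83 j6 1.0 op 86.78 tilt [-0.004 -0.017]
```

View pics/b2_scenez.png

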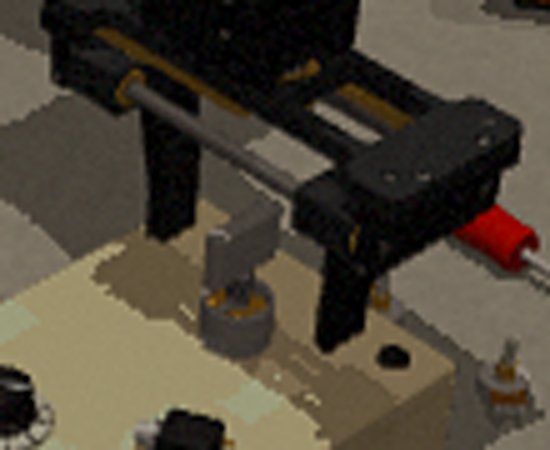

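View pics/b2_sidez.png

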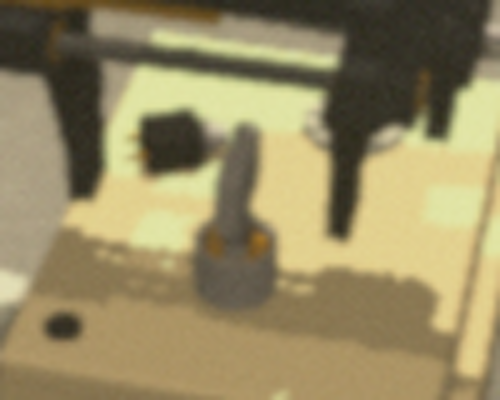

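View pics/b2_wristz.png

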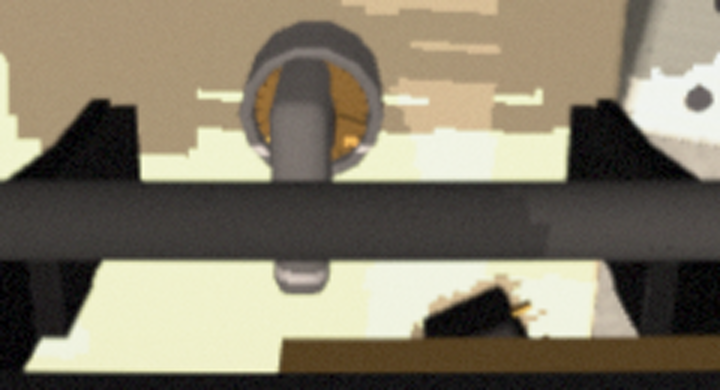

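```bash
python3 - <<'E'
from h import *
ps=imaging.camera_params("scene");pd=imaging.camera_params("side")
def tri(a,b):
    c1,d1=ray(ps,a);c2,d2=ray(pd,b);d1=d1[0];d2=d2[0]
    s=np.linalg.lstsq(np.c_[d1,-d2],c2-c1,rcond=None)[0];return (c1+s[0]*d1+c2+s[1]*d2)/2,np.linalg.norm(c1+s[0]*d1-c2-s[1]*d2)
S=lambda u,v:(u/5+300,v/5+110);D=lambda u,v:(u/5+270,v/5+190)
print("+x tip",tri(S(340,339),D(83,195)));print("-x tip",tri(S(172,233),D(338,237)))
E
```

```text
+x tip (array([0.69198841, 0.16264391, 0.10164422]), np.float64(0.00011115165498830405))
-x tip (array([0.59585638, 0.15562421, 0.10028786]), np.float64(0.0013036266202802193))
```

>>> apply_moves(
  steps=[
    {"x":-8,"y":-1,"z":-5,"spin":0},
    {"x":0,"y":0,"z":0,"spin":0},
    {"x":0,"y":0,"z":0,"spin":0},
  ],
  grip=30,
)

```text
time_s: 10.0
position: [0.6363, 0.1529, 0.0756]
tcp_rot: [[0.998, -0.001, -0.067], [0.067, -0.017, 0.998], [-0.002, -1.0, -0.017]]
force: [-0.5, 0.2, 0.6]
opening: 0.807
```

```bash
python3 look.py b3 wrist
```

```text
t 10.0 P [0.6363 0.1529 0.0756] F [-0.5  0.2  0.6] Mz [-0.121 -0.064  0.008] yaw 3.86 j6 1.0 op 70.24 tilt [-0.001 -0.017]
```

View pics/b3_wristz.png

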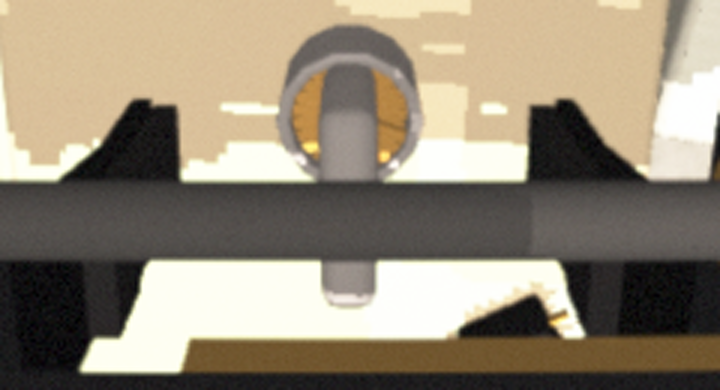

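>>> apply_moves(
  steps=[
    {"x":-1,"y":0,"z":0,"spin":0},
    {"x":0,"y":0,"z":0,"spin":0},
    {"x":0,"y":0,"z":0,"spin":0},
    {"x":0,"y":0,"z":0,"spin":0},
    {"x":0,"y":0,"z":0,"spin":0},
    {"x":0,"y":0,"z":0,"spin":0},
    {"x":0,"y":0,"z":0,"spin":0},
    {"x":0,"y":0,"z":0,"spin":0},
  ],
  grip=12,
)

```text
time_s: 10.85
position: [0.6356, 0.1531, 0.0762]
tcp_rot: [[0.998, -0.0, -0.068], [0.068, -0.017, 0.998], [-0.001, -1.0, -0.017]]
force: [-0.3, -0.8, 1.3]
opening: 0.146
```

>>> apply_moves(
  steps=[
    {"x":0,"y":0,"z":0,"spin":0},
    {"x":0,"y":0,"z":0,"spin":0},
  ],
  grip=5,
)

```text
time_s: 11.05
position: [0.6356, 0.153, 0.0762]
tcp_rot: [[0.998, -0.0, -0.067], [0.067, -0.017, 0.998], [-0.001, -1.0, -0.017]]
force: [0.3, 0.0, 0.5]
opening: 0.109
```

```bash
python3 look.py b4
```

```text
t 11.05 P [0.6356 0.153  0.0762] F [0.3 0.  0.5] Mz [-0.092  0.098 -0.01 ] yaw 3.87 j6 1.0 op 9.47 tilt [-0.    -0.017]
```

View pics/b4_scenez.png

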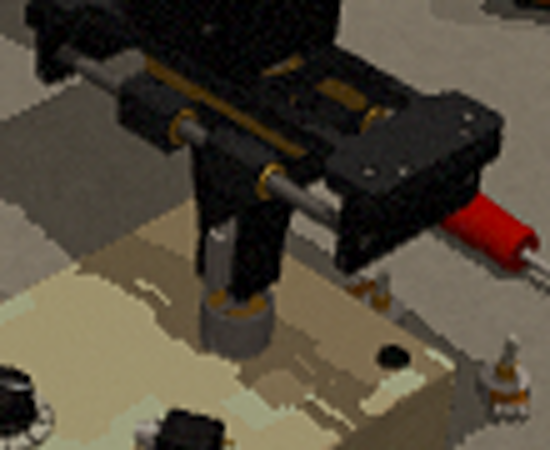

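View pics/b4_sidez.png

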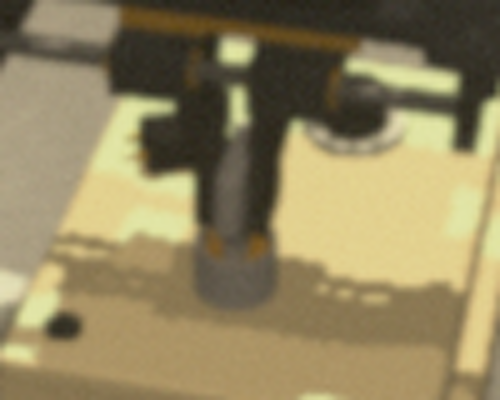

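View pics/b4_wristz.png

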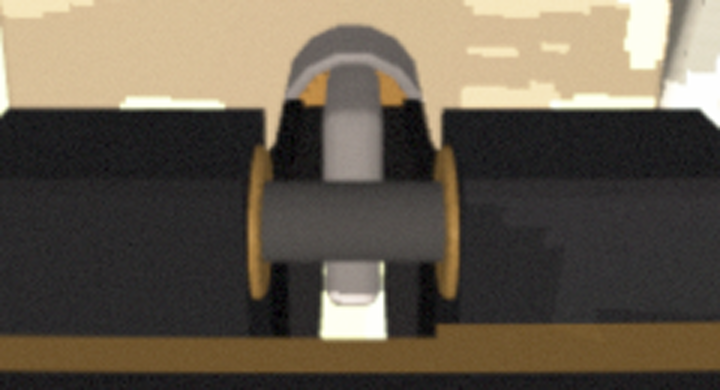

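Gripped squarely: the pads are on both sides of the bar and the opening reads 9.5 mm. Now loosen slightly and turn backward in small steps, watching the height.

>>> apply_moves(
  steps=[
    {"x":0,"y":0,"z":0,"spin":0},
    {"x":0,"y":0,"z":0,"spin":0.1},
    {"x":0,"y":0,"z":0,"spin":0.1},
    {"x":0,"y":0,"z":0,"spin":0.1},
    {"x":0,"y":0,"z":0,"spin":0},
  ],
  grip=11,
)

```text
time_s: 11.7
position: [0.6362, 0.1531, 0.0765]
tcp_rot: [[0.929, 0.006, -0.369], [0.369, -0.016, 0.929], [-0.0, -1.0, -0.017]]
force: [-0.1, 0.5, -0.6]
opening: 0.127
```

```bash
python3 look.py c1
```

```text
t 11.7 P [0.6362 0.1531 0.0765] F [-0.1  0.5 -0.6] Mz [-0.081 -0.003  0.017] yaw 21.66 j6 -16.8 op 11.02 tilt [ 0.006 -0.016]
```

View pics/c1_wristz.png

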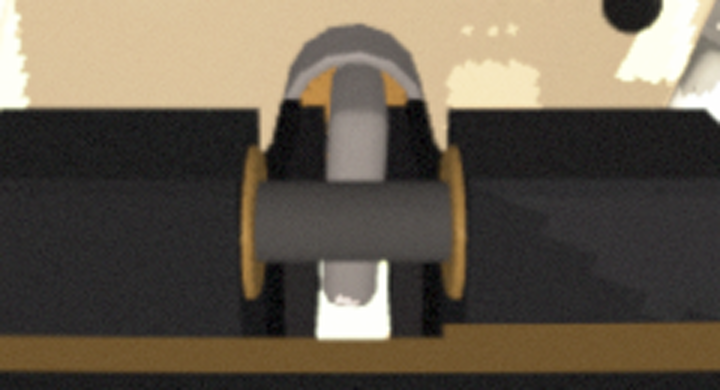

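View pics/c1_sidez.png

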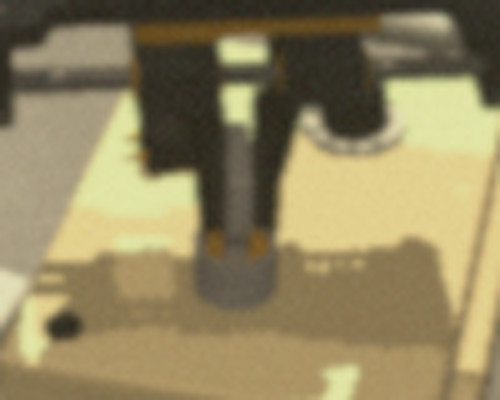

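```bash
cat >> look.py <<'E'
E
cat > m.py <<'E'
from h import *
import sys
from look import look
tag=sys.argv[1]; look(tag,"wrist")
def prof(t):
    g=cv2.cvtColor(cv2.imread(f"pics/{t}_wrist.png"),cv2.COLOR_BGR2GRAY).astype(float)
    return g[195:300,315:322].mean(1)
a=prof(tag)
print("r205-250",a[5:55:1].round(0).astype(int)); print("r277-300",a[82:].round(0).astype(int))
E
python3 - <<'E'
import sys;sys.argv=["m","c1"]
from h import *
for t in("b4","c1"):
    g=cv2.cvtColor(cv2.imread(f"pics/{t}_wrist.png"),cv2.COLOR_BGR2GRAY).astype(float)
    a=g[195:300,315:322].mean(1).round().astype(int);print(a[5:55],a[82:])
E
```

```text
[100  99  98  97  99  99 100 118 154 160 142 116 100  97  99 100 100 102
 103 101 101 101 102 102 105 106 116 127 137 143 145 146 149 149 149 151
 150 151 150 150 151 149 150 150 150 149 150 150 147 133] [118 142 145 144 145 145 144 144 144 144 154 210 234 228 198 244 252 253
 253 253 253 253 253]
[102 101  99  99 101 101 105 127 159 158 141 114 100  99 100 101 101 104
 103 104 103 104 104 104 105 108 117 129 139 145 146 147 150 150 151 151
 152 152 152 151 151 151 150 150 151 150 151 151 149 134] [117 143 145 145 145 145 145 144 144 143 144 146 164 188 199 244 254 254
 254 254 254 254 254]
```

>>> apply_moves(
  steps=[
    {"x":-0.5,"y":0,"z":0,"spin":0.1},
    {"x":0,"y":0,"z":0,"spin":0.1},
    {"x":0,"y":0,"z":0,"spin":0.1},
    {"x":0,"y":0,"z":0,"spin":0},
  ],
  grip=11,
)

```text
time_s: 12.25
position: [0.6367, 0.1535, 0.0766]
tcp_rot: [[0.777, 0.012, -0.629], [0.629, -0.012, 0.777], [0.002, -1.0, -0.017]]
force: [0.6, 0.1, 0.7]
opening: 0.127
```

```bash
python3 m.py c2
```

```text
t 12.25 P [0.6367 0.1535 0.0766] F [0.6 0.1 0.7] Mz [-0.013  0.05  -0.02 ] yaw 39.0 j6 -34.3 op 11.01 tilt [ 0.012 -0.012]
r205-250 [ 99 101 100  98  98  98 104 128 154 155 138 112  97  97  98  98 100 102
 101 102 102 102 101 102 104 106 116 125 136 143 143 144 147 148 147 148
 148 148 147 147 148 147 147 147 147 147 147 147 145 132]
r277-300 [114 140 142 142 141 141 142 141 142 141 141 140 141 135 149 234 252 254
 254 254 254 254 254]
```

View pics/c2_wristz.png

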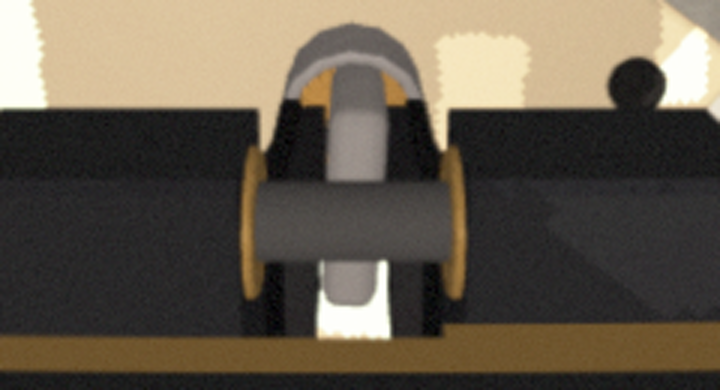

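>>> apply_moves(
  steps=[
    {"x":-1,"y":0,"z":0,"spin":0.1},
    {"x":0,"y":0,"z":0,"spin":0.1},
    {"x":0,"y":0,"z":0,"spin":0.1},
    {"x":0,"y":0,"z":0,"spin":0},
  ],
  grip=11,
)

```text
time_s: 12.7
position: [0.637, 0.1541, 0.077]
tcp_rot: [[0.559, 0.018, -0.829], [0.829, -0.006, 0.559], [0.005, -1.0, -0.019]]
force: [-0.5, 0.2, 0.1]
opening: 0.128
```

```bash
python3 m.py c3; python3 - <<'E'
from h import *
p=imaging.camera_params("wrist");s=read_state();P=s["position"];X,Y,Z=s["tcp_rot"].T
for dz in(.133,.127):
    print(proj(p,[[P[0]+.019*Z[0]*k,P[1]+.019*Z[1]*k,dz] for k in(1,-1)]))
E
```

```text
t 12.7 P [0.637  0.1541 0.077 ] F [-0.5  0.2  0.1] Mz [-0.057  0.017  0.034] yaw 56.03 j6 -51.7 op 11.14 tilt [ 0.018 -0.006]
r205-250 [ 77  77  78  76  77  77  77  89 116 121 111  94  76  76  76  77  77  78
  78  78  78  78  78  78  80  81  84  93 103 109 111 113 113 116 114 115
 116 116 115 115 115 115 115 115 114 115 114 116 114 104]
r277-300 [ 89 109 111 112 111 110 110 111 111 110 111 108 110 107 109 155 220 236
 238 238 237 238 237]
[[320.72795249 230.50795649]
 [320.45689149 296.4507611 ]]
[[320.54585948 225.94350172]
 [320.29834923 289.85828739]]
```

>>> apply_moves(
  steps=[
    {"x":-1,"y":0,"z":-1,"spin":0.1},
    {"x":0,"y":0,"z":0,"spin":0.1},
    {"x":0,"y":0,"z":0,"spin":0.1},
    {"x":0,"y":0,"z":0,"spin":0},
  ],
  grip=11,
)

```text
time_s: 13.15
position: [0.6367, 0.1548, 0.0762]
tcp_rot: [[0.294, 0.021, -0.956], [0.956, 0.001, 0.294], [0.007, -1.0, -0.02]]
force: [-0.9, -0.1, -0.2]
opening: 0.121
```

```bash
python3 m.py c4
```

```text
t 13.15 P [0.6367 0.1548 0.0762] F [-0.9 -0.1 -0.2] Mz [-0.02  -0.009  0.023] yaw 72.91 j6 -68.9 op 10.5 tilt [0.021 0.001]
r205-250 [ 79  75  77  78  77  77  78  79  92 120 124 114 102  84  75  75  77  76
  77  78  78  78  78  79  80  79  79  81  86  96 103 110 112 113 114 115
 114 114 116 116 115 115 113 114 114 114 114 114 113 103]
r277-300 [ 89 110 111 111 110 111 110 111 110 111 109 110 110 109 110 106 109 159
 222 236 237 237 237]
```

>>> apply_moves(
  steps=[
    {"x":-1,"y":0,"z":-0.5,"spin":0.1},
    {"x":0,"y":0,"z":0,"spin":0.1},
    {"x":0,"y":0,"z":0,"spin":0.1},
    {"x":0,"y":0,"z":0,"spin":0},
  ],
  grip=11,
)

```text
time_s: 13.6
position: [0.636, 0.1552, 0.0756]
tcp_rot: [[0.005, 0.02, -1.0], [1.0, 0.007, 0.005], [0.008, -1.0, -0.02]]
force: [1.0, -0.8, 0.1]
opening: 0.126
```

```bash
python3 m.py c5
```

```text
t 13.6 P [0.636  0.1552 0.0756] F [ 1.  -0.8  0.1] Mz [ 0.053 -0.066 -0.016] yaw 89.72 j6 -86.2 op 10.93 tilt [0.02  0.007]
r205-250 [115  81  75  74  75  77  76  78  78  84 109 124 119 109  93  75  73  76
  75  77  77  78  79  78  77  77  77  79  78  82  90  97 105 111 111 112
 114 114 115 115 114 115 115 114 115 114 114 114 113 102]
r277-300 [ 89 110 112 113 112 111 112 111 111 112 110 110 111 109 110 111 110 116
 128 193 230 237 237]
```

View pics/c5_wristz.png

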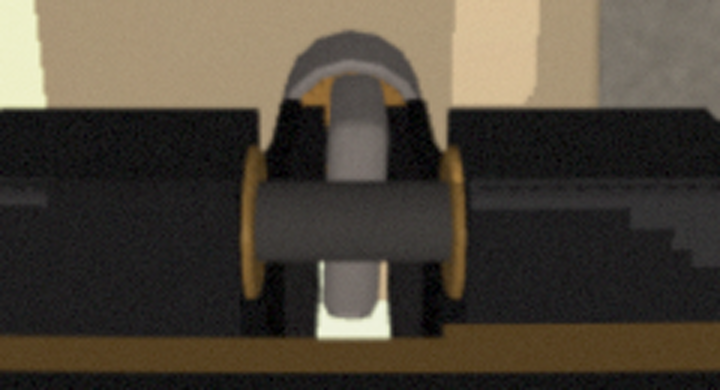

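>>> apply_moves(
  steps=[
    {"x":1,"y":0,"z":0,"spin":0.1},
    {"x":0,"y":0,"z":0,"spin":0.1},
    {"x":0,"y":0,"z":0,"spin":0.1},
    {"x":0,"y":0,"z":0,"spin":0},
  ],
  grip=11,
)

```text
time_s: 14.05
position: [0.6362, 0.1553, 0.0753]
tcp_rot: [[-0.284, 0.015, -0.959], [0.959, 0.013, -0.284], [0.008, -1.0, -0.018]]
force: [0.2, 0.2, -0.3]
opening: 0.127
```

```bash
python3 m.py c6
```

```text
t 14.05 P [0.6362 0.1553 0.0753] F [ 0.2  0.2 -0.3] Mz [ 0.09   0.113 -0.033] yaw 106.5 j6 -103.4 op 11.07 tilt [0.015 0.013]
r205-250 [107  79  74  74  74  74  75  75  76  84 103  91  74  72  75  75  76  77
  78  77  78  78  77  78  79  81  90 100 107 110 111 112 114 114 115 116
 115 114 114 115 116 115 114 114 114 114 113 113 113 102]
r277-300 [ 90 109 111 110 111 111 110 111 110 119 124 119 117 170 220 234 237 237
 237 236 237 236 237]
```

>>> apply_moves(
  steps=[
    {"x":0,"y":0,"z":0,"spin":0.1},
    {"x":0,"y":0,"z":0,"spin":0.1},
    {"x":0,"y":0,"z":0,"spin":0.1},
    {"x":0,"y":0,"z":0,"spin":0},
  ],
  grip=11,
)

```text
time_s: 14.5
position: [0.6359, 0.1555, 0.0754]
tcp_rot: [[-0.549, 0.01, -0.836], [0.836, 0.016, -0.549], [0.008, -1.0, -0.017]]
force: [-0.8, 0.4, -0.1]
opening: 0.125
```

```bash
python3 m.py c7
```

```text
t 14.5 P [0.6359 0.1555 0.0754] F [-0.8  0.4 -0.1] Mz [ 0.057  0.032 -0.072] yaw 123.28 j6 -120.4 op 10.9 tilt [0.01  0.016]
r205-250 [104  77  75  73  74  74  75  74  76  85 104  99  75  73  74  74  73  76
  76  76  76  76  76  76  79  80  88  97 105 107 110 112 113 115 114 114
 114 115 115 114 115 115 115 114 115 115 115 114 113 103]
r277-300 [ 88 108 111 111 110 111 112 116 121 120 114 107 106 127 164 180 180 175
 159 137 126 123 120]
```

View pics/c7_wristz.png

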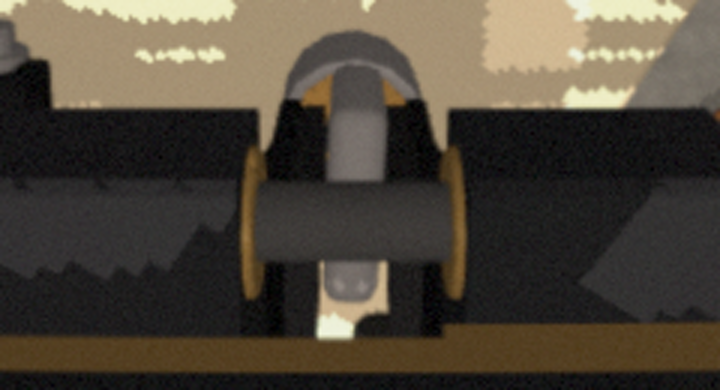

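```bash
python3 look.py d1 scene,side
```

```text
t 14.55 P [0.6359 0.1555 0.0754] F [ 0.2  0.  -0.1] Mz [-0.005  0.05   0.024] yaw 123.21 j6 -120.3 op 10.94 tilt [0.01  0.016]
```

View pics/d1_scenez.png

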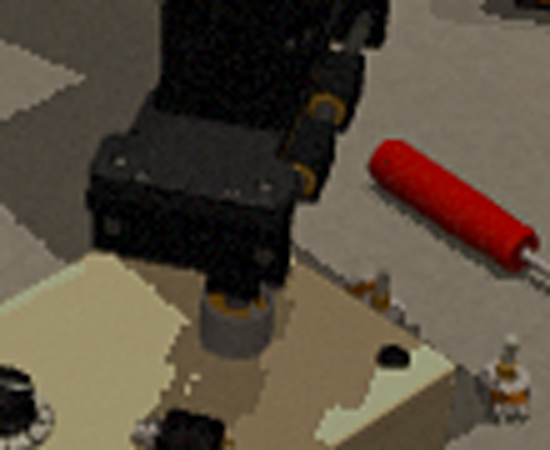

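View pics/d1_sidez.png

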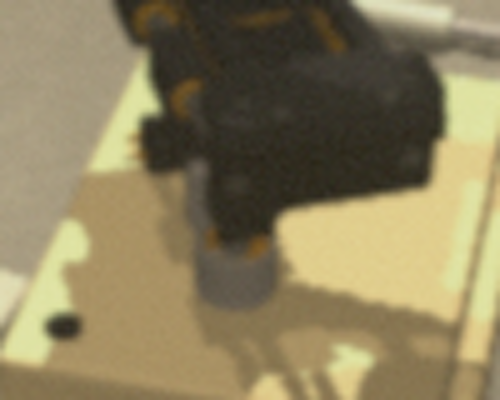

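View pics/c6_wristz.png

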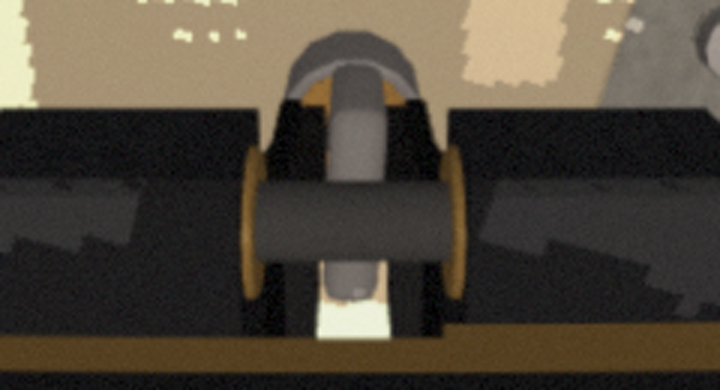

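The drop shows clearly between c5 and c6. The bar's near end jumped from crop row 318 to 300 while the boss stayed put, at a jaw yaw of about 98°. Now turn forward with loose pads.

>>> apply_moves(
  steps=[
    {"x":0,"y":0,"z":0,"spin":-0.12},
    {"x":0,"y":0,"z":0,"spin":-0.12},
    {"x":0,"y":0,"z":0,"spin":-0.12},
    {"x":0,"y":0,"z":0,"spin":-0.12},
    {"x":0,"y":0,"z":0,"spin":-0.12},
    {"x":0,"y":0,"z":0,"spin":-0.12},
  ],
  grip=11,
)

```text
time_s: 15.25
position: [0.6361, 0.1551, 0.0748]
tcp_rot: [[0.183, 0.019, -0.983], [0.983, 0.004, 0.183], [0.007, -1.0, -0.018]]
force: [0.1, -0.5, 0.0]
opening: 0.128
```

```bash
python3 m.py e1
```

```text
t 15.25 P [0.6361 0.1551 0.0748] F [ 0.1 -0.5  0. ] Mz [ 0.004 -0.046 -0.017] yaw 79.48 j6 -75.7 op 11.16 tilt [0.019 0.004]
r205-250 [123  83  76  74  76  76  77  78  76  78  91 107  82  76  76  76  76  78
  78  78  78  78  78  79  79  81  88  97 104 109 111 111 113 114 115 115
 114 114 113 116 114 114 115 115 114 114 114 114 113 102]
r277-300 [ 90 110 112 113 111 112 111 112 111 111 110 109 108 147 217 236 237 238
 237 237 237 238 237]
```

View pics/e1_wristz.png

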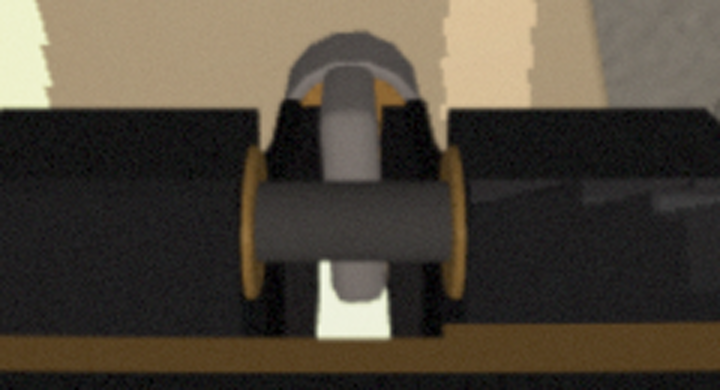

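>>> apply_moves(
  steps=[
    {"x":0,"y":-0.5,"z":0.5,"spin":-0.12},
    {"x":0,"y":0,"z":0,"spin":-0.12},
    {"x":0,"y":0,"z":0,"spin":-0.12},
    {"x":0,"y":-0.5,"z":0,"spin":-0.12},
    {"x":0,"y":0,"z":0,"spin":-0.12},
    {"x":0,"y":0,"z":0,"spin":-0.12},
    {"x":0,"y":0,"z":0,"spin":-0.12},
    {"x":0,"y":-0.5,"z":0,"spin":-0.12},
    {"x":0,"y":0,"z":0,"spin":-0.12},
    {"x":0,"y":0,"z":0,"spin":-0.12},
    {"x":0,"y":0,"z":0,"spin":-0.12},
    {"x":0,"y":0,"z":0,"spin":-0.12},
  ],
  grip=11,
)

```text
time_s: 16.5
position: [0.6357, 0.1537, 0.0741]
tcp_rot: [[0.994, 0.005, 0.113], [-0.112, -0.019, 0.993], [0.007, -1.0, -0.019]]
force: [-0.0, -0.0, 0.3]
opening: 0.125
```

```bash
python3 m.py e2
```

```text
t 16.5 P [0.6357 0.1537 0.0741] F [-0.  -0.   0.3] Mz [-0.038  0.074  0.011] yaw -6.46 j6 11.6 op 10.87 tilt [ 0.005 -0.019]
r205-250 [134 103 100  99  97  99  99  98  98 106 115 101  99  98 100 100 103 101
 101 100 102 102 103 104 109 120 131 139 143 146 147 148 149 149 149 149
 149 149 148 150 149 150 150 149 151 149 149 149 148 135]
r277-300 [118 145 152 190 211 211 197 165 147 146 140 155 238 252 253 253 253 253
 253 253 253 253 252]
```

View pics/e2_wristz.png

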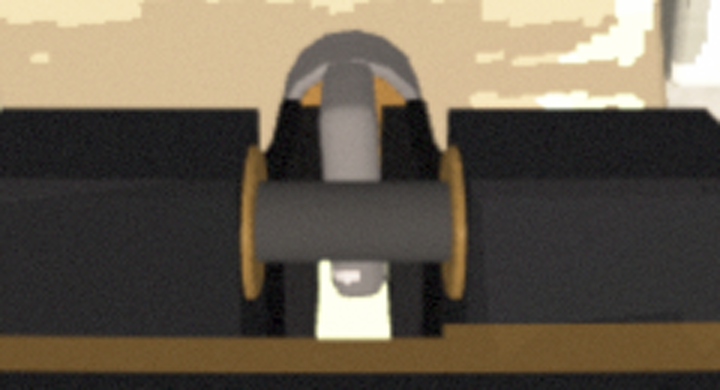

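>>> apply_moves(
  steps=[
    {"x":0,"y":0,"z":1,"spin":-0.12},
    {"x":0,"y":0,"z":0,"spin":-0.12},
    {"x":0,"y":0,"z":0,"spin":-0.12},
    {"x":0,"y":0,"z":0.5,"spin":-0.12},
    {"x":0,"y":0,"z":0,"spin":-0.12},
    {"x":0,"y":0,"z":0,"spin":-0.12},
    {"x":0,"y":0,"z":0.5,"spin":-0.12},
    {"x":0,"y":0,"z":0,"spin":-0.12},
    {"x":0,"y":0,"z":0,"spin":-0.12},
    {"x":0,"y":0,"z":0,"spin":-0.12},
    {"x":0,"y":0,"z":0,"spin":-0.12},
    {"x":0,"y":0,"z":0,"spin":0},
  ],
  grip=11,
)

```text
time_s: 17.75
position: [0.6342, 0.1546, 0.0746]
tcp_rot: [[0.11, -0.02, 0.994], [-0.994, -0.005, 0.11], [0.003, -1.0, -0.02]]
force: [-0.2, -0.1, -0.7]
opening: 0.129
```

```bash
python3 m.py e3
```

```text
t 17.75 P [0.6342 0.1546 0.0746] F [-0.2 -0.1 -0.7] Mz [-0.092  0.198  0.017] yaw -83.68 j6 87.9 op 11.25 tilt [-0.02  -0.005]
r205-250 [ 80  73  72  73  74  73  72  73  73  73  72  73  73  73  75  75  73  74
  74  73  75  75  78  84  93 101 107 108 110 114 115 114 117 116 116 115
 115 115 114 114 115 114 115 115 116 115 113 115 114 103]
r277-300 [ 90 110 113 113 111 111 111 110 109 134 203 229 231 231 231 231 231 231
 231 231 231 232 231]
```

View pics/e3_wristz.png

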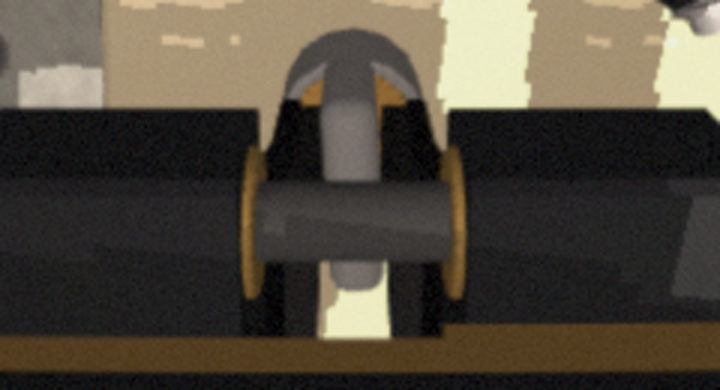

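>>> apply_moves(
  steps=[
    {"x":0,"y":0,"z":0,"spin":0},
    {"x":0,"y":0,"z":0,"spin":0},
    {"x":0,"y":0,"z":0,"spin":0},
    {"x":0,"y":0,"z":0,"spin":0},
    {"x":0,"y":0,"z":0,"spin":0},
    {"x":0,"y":0,"z":0,"spin":0},
  ],
  grip=57,
)

```text
time_s: 18.4
position: [0.6343, 0.1542, 0.0748]
tcp_rot: [[0.12, -0.019, 0.993], [-0.993, -0.006, 0.12], [0.004, -1.0, -0.02]]
force: [-0.0, -0.2, -0.1]
opening: 0.583
```

```bash
python3 m.py f1
```

```text
t 18.4 P [0.6343 0.1542 0.0748] F [-0.  -0.2 -0.1] Mz [-0.091  0.122 -0.006] yaw -83.09 j6 87.3 op 50.71 tilt [-0.019 -0.006]
r205-250 [ 82  72  72  73  73  74  74  73  72  72  72  73  72  73  74  73  75  74
  73  76  74  76  77  84  94 101 105 108 111 113 114 114 115 114 115 114
 114 114 115 114 115 115 115 115 114 116 113 114 114 103]
r277-300 [ 89 109 110 111 111 111 111 109 109 142 206 229 231 231 231 231 231 231
 230 231 231 231 231]
```

View pics/f1_wristz.png

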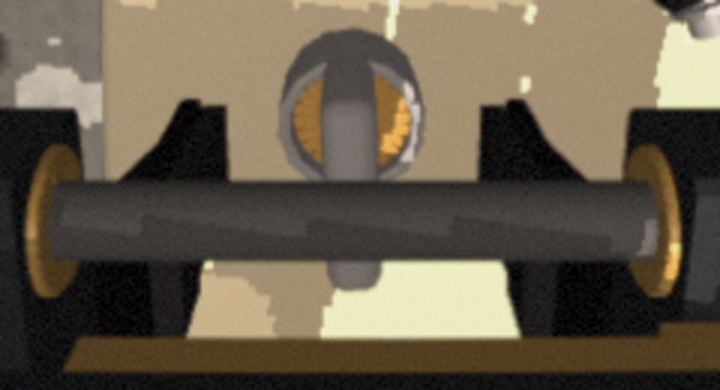

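>>> apply_moves(
  steps=[
    {"x":0,"y":0,"z":0,"spin":0.14},
    {"x":0,"y":0,"z":0,"spin":0.14},
    {"x":0,"y":0,"z":0,"spin":0.14},
    {"x":0,"y":0,"z":0,"spin":0.14},
    {"x":0,"y":0,"z":0,"spin":0.14},
    {"x":0,"y":0,"z":0,"spin":0.14},
    {"x":0,"y":0,"z":0,"spin":0.14},
    {"x":0,"y":0,"z":0,"spin":0.14},
    {"x":0,"y":0,"z":0,"spin":0.14},
    {"x":0,"y":0,"z":0,"spin":0.14},
    {"x":0,"y":0,"z":0,"spin":0.14},
    {"x":0,"y":0,"z":0,"spin":0.14},
  ],
  grip=57,
)

```text
time_s: 19.65
position: [0.6346, 0.1543, 0.0749]
tcp_rot: [[0.955, 0.01, -0.296], [0.297, -0.018, 0.955], [0.004, -1.0, -0.02]]
force: [0.3, 0.2, 0.6]
opening: 0.659
```

>>> apply_moves(
  steps=[
    {"x":0,"y":0,"z":0,"spin":0.14},
    {"x":0,"y":0,"z":0,"spin":0.14},
    {"x":0,"y":0,"z":0,"spin":0.14},
    {"x":0,"y":0,"z":0,"spin":0.14},
    {"x":0,"y":0,"z":0,"spin":0.14},
    {"x":0,"y":0,"z":0,"spin":0.14},
    {"x":0,"y":0,"z":0,"spin":0.14},
    {"x":0,"y":0,"z":0,"spin":0.14},
    {"x":0,"y":0,"z":0,"spin":0.14},
    {"x":0,"y":0,"z":0,"spin":0},
  ],
  grip=57,
)

```text
time_s: 20.65
position: [0.6345, 0.1544, 0.0751]
tcp_rot: [[-0.046, 0.02, -0.999], [0.999, 0.005, -0.046], [0.004, -1.0, -0.02]]
force: [0.5, -0.8, 0.0]
opening: 0.658
```

```bash
python3 m.py f2
```

```text
t 20.65 P [0.6345 0.1544 0.0751] F [ 0.5 -0.8  0. ] Mz [ 0.055  0.007 -0.043] yaw 92.65 j6 -89.0 op 57.28 tilt [0.02  0.005]
r205-250 [151 145 124  82  74  75  75  76  76  75  76  78  77  75  72  74  72  73
  74  75  75  75  76  75  75  77  78  86  94 102 106 109 110 111 111 111
 112 113 113 112 112 113 113 113 113 112 113 114 112 102]
r277-300 [ 88 108 111 110 110 110 113 125 133 130 122 116 140 209 235 237 237 237
 237 237 237 237 237]
```

View pics/f2_wristz.png

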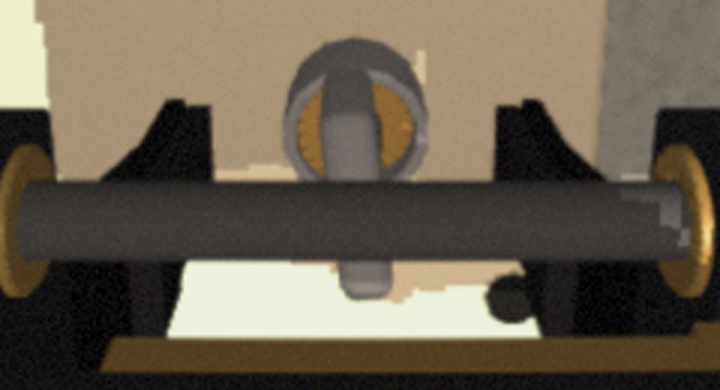

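>>> apply_moves(
  steps=[
    {"x":1.5,"y":0,"z":0,"spin":0.1},
    {"x":0,"y":0,"z":0,"spin":0},
    {"x":0,"y":0,"z":0,"spin":0},
    {"x":0,"y":0,"z":0,"spin":0},
    {"x":0,"y":0,"z":0,"spin":0},
    {"x":0,"y":0,"z":0,"spin":0},
    {"x":0,"y":0,"z":0,"spin":0},
    {"x":0,"y":0,"z":0,"spin":0},
  ],
  grip=11,
)

```text
time_s: 21.5
position: [0.6356, 0.1547, 0.075]
tcp_rot: [[-0.131, 0.019, -0.991], [0.991, 0.007, -0.131], [0.005, -1.0, -0.02]]
force: [0.0, -0.5, -0.4]
opening: 0.14
```

```bash
python3 m.py f3
```

```text
t 21.5 P [0.6356 0.1547 0.075 ] F [ 0.  -0.5 -0.4] Mz [-0.     0.037  0.015] yaw 97.52 j6 -94.0 op 12.21 tilt [0.019 0.007]
r205-250 [139 101  78  74  76  75  75  75  76  74  77  76  73  73  74  73  74  74
  75  74  75  74  76  76  77  85  94 104 107 109 111 111 112 113 113 113
 113 114 112 113 112 113 112 113 113 114 113 113 112 101]
r277-300 [ 92 111 113 114 113 122 133 138 135 120 110 138 173 191 212 230 237 237
 237 237 237 237 237]
```

View pics/f3_wristz.png

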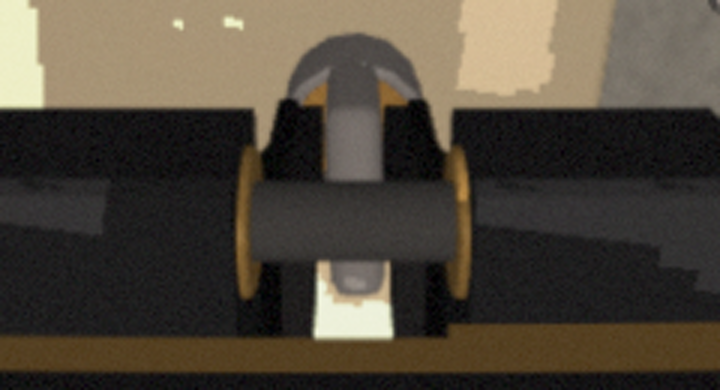

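Regrasped cleanly. Continue forward, about 183° more.

>>> apply_moves(
  steps=[
    {"x":0,"y":0,"z":0,"spin":-0.12},
    {"x":0,"y":0,"z":0,"spin":-0.12},
    {"x":0,"y":0,"z":0,"spin":-0.12},
    {"x":0,"y":0,"z":0,"spin":-0.12},
    {"x":0,"y":0,"z":0,"spin":-0.12},
    {"x":0,"y":0,"z":0,"spin":-0.12},
    {"x":0,"y":0,"z":0,"spin":-0.12},
    {"x":0,"y":0,"z":0,"spin":-0.12},
    {"x":0,"y":0,"z":0,"spin":-0.12},
    {"x":0,"y":0,"z":0,"spin":-0.12},
    {"x":0,"y":0,"z":0,"spin":-0.12},
    {"x":0,"y":0,"z":0,"spin":-0.12},
  ],
  grip=11,
)

```text
time_s: 22.75
position: [0.6357, 0.155, 0.0738]
tcp_rot: [[0.98, 0.009, -0.2], [0.2, -0.019, 0.98], [0.005, -1.0, -0.02]]
force: [0.1, 0.1, -0.9]
opening: 0.125
```

```bash
python3 m.py g1
```

```text
t 22.75 P [0.6357 0.155  0.0738] F [ 0.1  0.1 -0.9] Mz [-0.079  0.008  0.01 ] yaw 11.54 j6 -6.3 op 10.9 tilt [ 0.009 -0.019]
r205-250 [193 176 125 104 101 101  99  99 102  99  98  97  96  96  97  96  97  97
  99 100 100 100 100 102 102 111 122 133 140 142 144 146 147 147 147 148
 148 147 147 148 148 147 148 148 148 148 149 149 147 134]
r277-300 [120 153 196 231 239 229 189 154 148 144 147 213 251 254 254 254 254 254
 254 254 254 254 254]
```

View pics/g1_wristz.png

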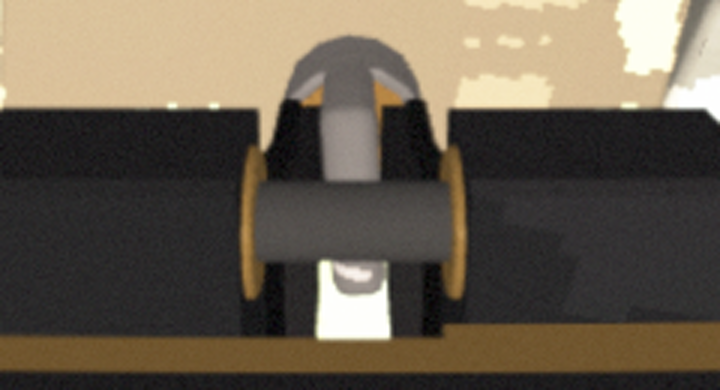

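>>> apply_moves(
  steps=[
    {"x":0,"y":-0.5,"z":1,"spin":-0.12},
    {"x":0,"y":0,"z":0,"spin":-0.12},
    {"x":0,"y":0,"z":0.5,"spin":-0.12},
    {"x":0,"y":0,"z":0,"spin":-0.12},
    {"x":0,"y":0,"z":0,"spin":-0.12},
    {"x":0,"y":0,"z":0.5,"spin":-0.12},
    {"x":0,"y":0,"z":0,"spin":-0.12},
    {"x":0,"y":0,"z":0,"spin":-0.12},
    {"x":0,"y":0,"z":0,"spin":-0.12},
    {"x":0,"y":0,"z":0,"spin":-0.12},
    {"x":0,"y":0,"z":0,"spin":-0.12},
  ],
  grip=11,
)

```text
time_s: 23.9
position: [0.6352, 0.1546, 0.0748]
tcp_rot: [[0.407, -0.017, 0.913], [-0.913, -0.012, 0.407], [0.004, -1.0, -0.021]]
force: [1.2, 0.6, -0.2]
opening: 0.125
```

```bash
python3 m.py g2
```

```text
t 23.9 P [0.6352 0.1546 0.0748] F [ 1.2  0.6 -0.2] Mz [-0.083  0.115 -0.014] yaw -65.98 j6 70.6 op 10.88 tilt [-0.017 -0.012]
r205-250 [129  87  73  73  74  73  73  73  73  71  70  70  70  71  70  72  72  71
  72  72  72  74  75  84  94 101 106 107 110 112 113 113 112 113 113 113
 113 113 113 114 113 113 112 113 114 113 114 113 111 102]
r277-300 [ 91 110 113 113 113 113 109 114 173 221 230 231 231 231 231 231 231 231
 231 231 231 231 231]
```

View pics/g2_wristz.png

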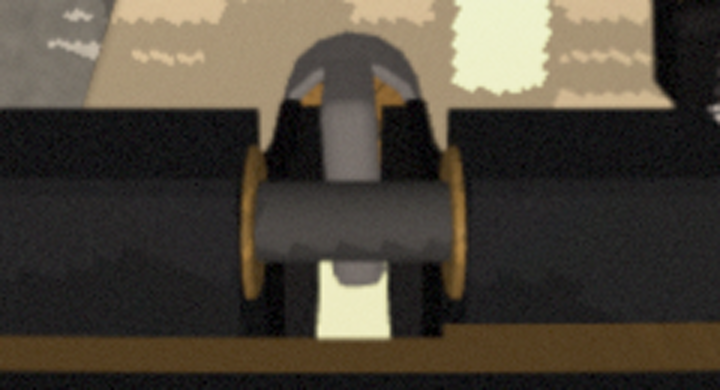

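>>> apply_moves(
  steps=[
    {"x":0,"y":0,"z":0,"spin":-0.12},
    {"x":0,"y":0,"z":0,"spin":-0.12},
    {"x":0,"y":0,"z":0,"spin":-0.08},
    {"x":0,"y":0,"z":0,"spin":0},
  ],
  grip=11,
)

```text
time_s: 24.35
position: [0.6349, 0.1547, 0.0745]
tcp_rot: [[0.098, -0.021, 0.995], [-0.995, -0.005, 0.098], [0.003, -1.0, -0.021]]
force: [-0.7, 0.2, -0.3]
opening: 0.129
```

>>> apply_moves(
  steps=[
    {"x":0,"y":0,"z":0,"spin":0},
    {"x":0,"y":0,"z":0,"spin":0},
    {"x":0,"y":0,"z":0,"spin":0},
    {"x":0,"y":0,"z":0,"spin":0},
  ],
  grip=5,
)

```text
time_s: 24.75
position: [0.6349, 0.1547, 0.0745]
tcp_rot: [[0.107, -0.02, 0.994], [-0.994, -0.006, 0.107], [0.003, -1.0, -0.021]]
force: [0.1, -0.0, -0.5]
opening: 0.113
```

```bash
python3 m.py h1; python3 look.py h1 scene,side
```

```text
t 24.75 P [0.6349 0.1547 0.0745] F [ 0.1 -0.  -0.5] Mz [0.002 0.133 0.027] yaw -83.84 j6 88.0 op 9.81 tilt [-0.02  -0.006]
r205-250 [126  84  73  72  72  73  72  73  72  72  70  72  71  70  72  71  73  72
  71  72  73  74  78  87  96 103 106 109 111 114 115 115 116 115 114 116
 113 114 115 114 113 114 115 115 114 115 116 114 114 103]
r277-300 [ 91 112 114 115 113 113 110 118 193 229 231 231 231 231 231 231 230 231
 231 231 231 231 231]
t 24.8 P [0.6349 0.1548 0.0745] F [-0.8  0.8 -0.1] Mz [-0.003  0.121 -0.012] yaw -83.85 j6 88.0 op 9.51 tilt [-0.02  -0.005]
```

View pics/h1_wristz.png

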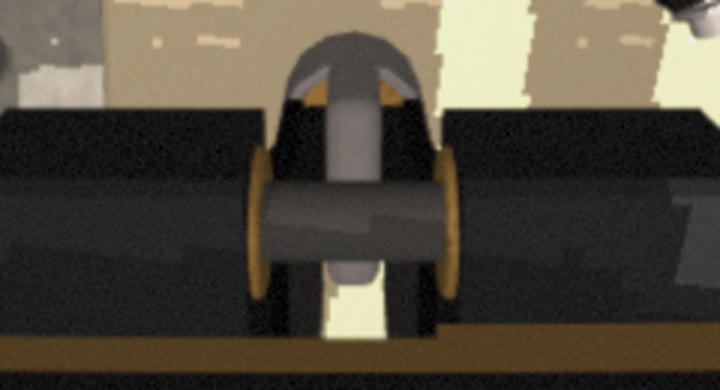

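View pics/h1_side.png

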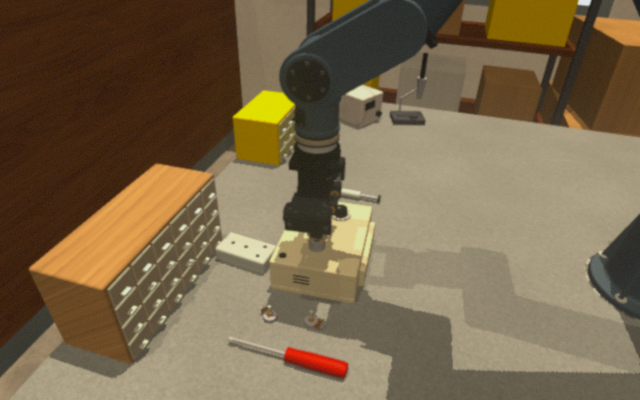

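View pics/h1_scene.png

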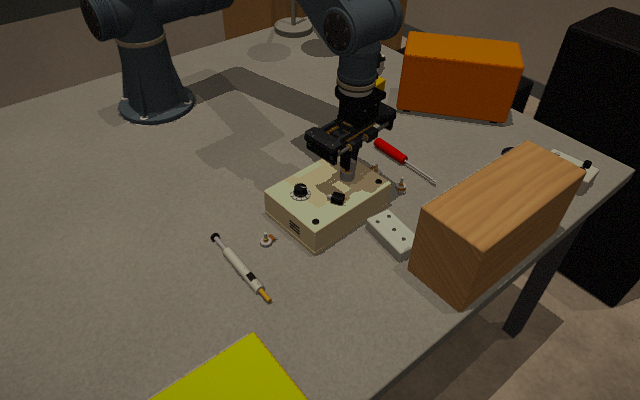

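```bash
python3 - <<'E'
from h import *
a=cv2.imread("pics/scene6.png");b=cv2.imread("pics/h1_scene.png");c=cv2.imread("pics/side6.png");d=cv2.imread("pics/h1_side.png")
z=lambda i,r,q,h,w:cv2.resize(i[r:r+h,q:q+w],(380,290),interpolation=cv2.INTER_CUBIC)
cv2.imwrite("pics/k.png",np.vstack([np.hstack([z(a,165,255,70,92),z(b,165,255,70,92)]),np.hstack([z(c,195,300,100,131),z(d,195,300,100,131)])]))
E
```

```text
(no output)
```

View pics/k.png

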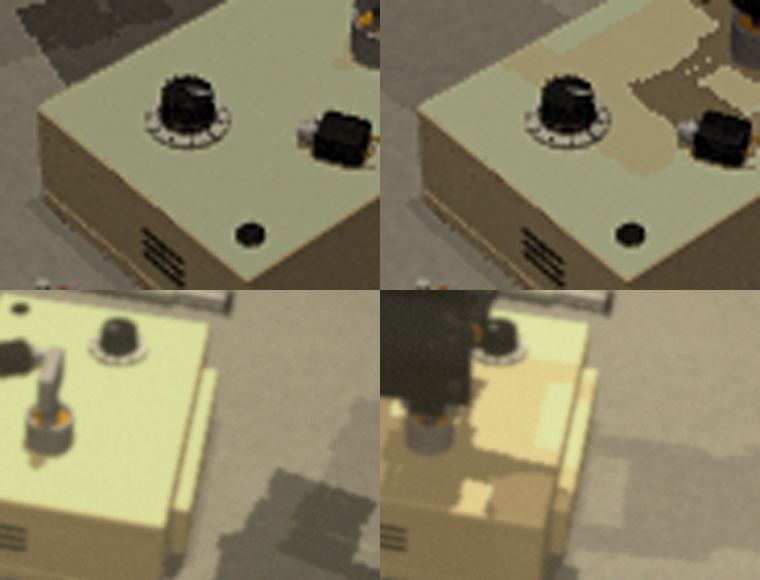

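The knob mark and jack match the earlier picture, and the drawer is still home. The grip is firm and the forces are near zero, so I'm handing in.

```bash
python3 -c "
from h import *
print(job.hand_in())"
```

```text
the job is handed in; nothing more can be done
None
```

The drawer is fully home, and the thumbscrew is started about one turn into its thread with the fingers gripping its bar. I handed the job in at about 25 s; it reports no verdict.

- **Drawer:** I pushed it until the force rose to about 8 N and the arm stopped. The fingertip position (about x 0.541 m) matches the calculated home position, and the last side picture still shows it shut.
- **Thread start:** With loose pads I turned the bar backward about 1.5–1.7 rad. The drop showed in the wrist pictures as a jump of about 6 px, or roughly 6 mm, while the boss stayed put.
- **One turn forward:** I turned it clockwise with one regrasp, about 359° ± 8° from the drop. The uncertainty is there because I only looked every 0.3 rad while turning back.
- **Final state:** Firm grip, opening about 9.5 mm on the bar, forces about 1 N. The wrist pictures suggest a height of about −11 to −12 mm, a rough reading that fits the expected −12 mm. The knob and jack match the picture taken before the screw work, and nothing else looks moved.

**Disagreements:**
- **Fingertip height:** The fingertips sat about 34 mm higher than the stated tool frame gives. My first drawer push therefore passed over the drawer front without touching it. I measured the offset in the pictures, corrected for it and repeated the push.
- **Cameras:** The fixed and wrist cameras differed by about 3–5 mm.

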